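# Pile the spent battery packs in the collection box, shut its lid and clamp it

### The job

Stack all the flat black battery packs that lie on the shelf into one square pile in the bay between the ribs of the grey box, each lying flat on the one below. Only when all are in, swing the clear lid fully shut so that its tab drops behind the catch rim, and last swing the steel clamp arm all the way down onto the lid. Leave the funnel and the tin where they stand.

Things in the scene. Friction and masses are not known exactly. Their poses are not given: they have to be found in the camera images.
- pack0: a spent flat battery pack, black plastic, 80 x 50 x 11 mm, about 90 g, lying flat on the shelf (one of 4 to 6 alike; None from the start = absent). Origin: centre of its underside; x along the 80 mm side, y along the 50 mm side, z through its thickness
- pack1: a spent flat battery pack, black plastic, 80 x 50 x 11 mm, about 90 g, lying flat on the shelf (one of 4 to 6 alike; None from the start = absent). Origin: centre of its underside; x along the 80 mm side, y along the 50 mm side, z through its thickness
- pack2: a spent flat battery pack, black plastic, 80 x 50 x 11 mm, about 90 g, lying flat on the shelf (one of 4 to 6 alike; None from the start = absent). Origin: centre of its underside; x along the 80 mm side, y along the 50 mm side, z through its thickness
- pack3: a spent flat battery pack, black plastic, 80 x 50 x 11 mm, about 90 g, lying flat on the shelf (one of 4 to 6 alike; None from the start = absent). Origin: centre of its underside; x along the 80 mm side, y along the 50 mm side, z through its thickness
- pack4: a spent flat battery pack, black plastic, 80 x 50 x 11 mm, about 90 g, lying flat on the shelf (one of 4 to 6 alike; None from the start = absent). Origin: centre of its underside; x along the 80 mm side, y along the 50 mm side, z through its thickness
- pack5: a spent flat battery pack, black plastic, 80 x 50 x 11 mm, about 90 g, lying flat on the shelf (one of 4 to 6 alike; None from the start = absent). Origin: centre of its underside; x along the 80 mm side, y along the 50 mm side, z through its thickness
- box: grey plastic collection box fixed to the shelf, 96 (x) x 158 (y) mm outside, 75 mm high, open on top; walls 4 mm, inner floor 5 mm above the shelf, inside 88 (x) x 150 (y) mm. Origin: centre of its underside; its x axis points away from the robot at yaw 0 (the yaw varies), z up. Its clamp post stands outside the +y wall at x = 0, y = 79 to 95 mm, 84 mm high
- bay (a point): centre of the bay for the pile, on the box's inner floor; axes as the box. Bay 88 (x) x 58 (y) mm, 70 deep: the pile's 80 mm side runs along x. Its y sides are four corner ribs as tall as the walls (14 mm long in x, 4 mm thick, centred at y = +-31 mm); between them a 60 mm wide opening on each y side with 42 mm of free space behind, for a finger
- lid (a joint): angle of the clear plastic lid, rad: 0 = shut on the rim, 1.57 = upright, 2.15 = fully back. Starts open, leaning back, and stays where it is left (stiff hinge). Lid 100 x 158 x 5 mm, 80 g; hinge along the box's far (+x) rim; a grey tab 40 mm wide at the free edge drops behind the catch rim on the outside of the front (-x) wall as it shuts
- lid_hinge (a point): middle of the lid's hinge line, at (50, 0, 75) mm in the box's frame; axes turn with the lid: -x runs from the hinge to the free edge, z is the lid's outer face normal (up when shut); underside of the lid at z = 0, outer face at z = 5 mm
- lid_edge (a point): middle of the lid's free edge on its outer face, 104 mm from the hinge; same axes as lid_hinge
- clamp (a joint): angle of the steel clamp arm, rad: 0 = all the way down, lying level across the lid with its rubber foot on it, 1.57 = upright, more = leaning outward. It starts open, leaning outward to the box's +y side, and stays where it is left
- clamp_hinge (a point): pivot of the clamp arm, at (0, 87, 90) mm in the box's frame; -y runs along the arm to its tip, z is the arm's upper (when open: outer) face normal; arm 16 mm wide (x), 8 mm thick (+-4 mm in z), grip of 20 x 26 x 12 mm at the tip (upper face 7 mm above the pivot line)
- clamp_tip (a point): tip of the clamp arm, 79 mm from the pivot; same axes as clamp_hinge
- funnel: small stainless steel funnel standing mouth down, 60 mm across, 50 mm high; bystander. Origin: centre of its foot
- tin: round green aluminium tin, 60 mm across, 58 mm high; bystander. Origin: centre of its underside
There are look-alikes about, which are no part of the job. Leave any purple look-alike of the pack3 alone.

How it is judged:
By the outcome, as a careful person would: the job done as asked, in the order asked, and still so for the second after the job is handed in, with the robot touching nothing.
Of pack0, pack1, pack2, pack3, pack4, pack5 only 4 to 6 are there at a start; the rules pass over those that are not, and their reading is None.
At some moment in a run one of pack0, pack1, pack2, pack3, pack4, pack5 may be knocked a few centimetres aside while the robot is not near it.
Once in a run the grip may slacken for a moment while it holds something.
It also fails if it takes over 208 s, if anything falls off the work surface, if the arm or the gripper's body presses on something with over 40 N, if the wrist force passes 120 N, or if a joint passes its speed limit or range.

### The arm

A 6-joint arm with a two-finger parallel gripper is mounted at the origin on the work surface. World frame = base frame: x ahead of the robot, y to its left, z up, the work surface at z = 0. Lengths are in mm, angles in rad, forces in N, time in s.
With the tool pointing down it reaches from about 350 to 875 mm from the base axis. Payload 4.2 kg.
Tool frame: the origin (TCP) lies on the mounting face of the last link; the fingertips stand 173 mm ahead of it and the grasp point (between the pads) lies 155 mm ahead of it; z points along the fingers, y is the line along which they close (so a half turn about z gives the same grasp; the last joint's range is limited). The gripper opens to 85 mm and grips with 20 to 120 N. Pads are 22 mm wide; open, the fingers measure 114 mm over their backs; the gripper's body (76 mm by 85 mm) begins 54 mm behind the grasp point. The pads swing forward as they close: fully open they stand 13 mm farther back than shut.
Start: joints at [-0.943, 0.385, 0.008, 0, -1.194, -0.259], TCP at [225.324, -582.948, 404.712] pointing down, gripper open.
Joint ranges: [-3.14, 3.14], [-1.21, 2.06], [-1.07, 1.41], [-3.16, 2.05], [-2.99, -0.16], [-3.1, 3.1]. Speed limits (rad/s): [2.79, 2.79, 3.14, 3.14, 3.14, 3.14].

### API

Orientations are given as a unit quaternion [x, y, z, w].
In Python, from bench import arm gives the robot as it stands. The module is installed in compiled form; this text tells all that it offers.
- The arm moves only by the tool move_arm, never from a script. Its arguments are lists of equal length, an entry for each row: "fingers": the finger opening in mm, from 0 to 85.4; "travel": the shift along the tool's x, y, z in mm, a list of three; "dr": the turn, a rotation vector about the tool's x, y, z in rad, a list of three. A call has 1 to 10 rows; each row is the pose to reach, as a shift and turn from the pose commanded when the call began, along the tool's axes at that moment; what a row does not reach only later rows make up. A row lasts 1/10 s, in which the tool goes at most 50 mm and 8.59 degrees, less where a joint would pass 70% of its speed; a pose out of reach is approached as far as the arm can. A call with a gripper value outside its range is refused whole. The fingers move at their own pace and stop on an object; the grip force is fixed at half the most. Time passes only in rows, so rows that repeat a pose let the fingers close. It gives the time, the measured TCP pose, the force, the opening and the grip force at its end, in the units of the state.
- arm.read_state(): the state, without advancing time (a new reading comes with each control period).
- arm.get_image(name): name is "scene" or "top"; returns the picture (480x640x3 uint8, red, green, blue); there is no depth.
- arm.camera_model(name): a dict with "intrinsics" (3x3 intrinsics, pixels), "k1" (the pictures are not rectified: a ray, as slopes to the right and down, at radius r is drawn at 1 + k1 r^2 times it, then the intrinsics apply), "pose" (4x4, takes a point from camera to world coordinates). Camera axes: x right, y up, looking along -z (the intrinsics and any distortion apply to the point x, -y, -z); pixel columns grow to the right and rows downward; lengths in mm; the calibration is good to about 2 mm. A picture is of the moment at which its call begins. camera_model takes no time and is no camera call.
- arm.job_done(): hands the job in; it is judged then, once.
The state is a dict: "clock": time; "joints": joint angles; "joint_vel": joint speeds; "joint_efforts": joint torques, N m; "position": TCP position; "ee_rot": TCP orientation; "contact_force": force on the tool from outside, world axes, zero at the start; "wrist_torque": the same for the moment, N m; "gripper_width": finger opening in mm; "grasp_force": force on a finger pad.
Only numpy, scipy, OpenCV 4.12 (cv2) and the standard library are available. Lean on these libraries where they do the work, as an engineer would, in place of code of your own. Each camera call takes 0.05 s, during which the arm holds its last target. There are 200 camera calls.

## Working session

There is one attempt and no reset: what is moved stays moved. The work goes in short steps, Python scripts to look and compute and a tool call to move; the robot and the scene stay as the last step left them, time stands still between calls to the robot, and variables do not carry over. Pictures are saved under pics/ and viewed, at most 14 in all, crops included, and the job is handed in when it is done.

Besides the shell and the picture viewer there is one more tool, called after "Request:" as name(argument=value, ...) on one line, values as JSON. move_arm: Moves the arm, as the interface text tells. Its arguments: {"type":"object","properties":{"fingers":{"type":"array","items":{"type":"number"}},"travel":{"type":"array","items":{"type":"array","items":{"type":"number"}}},"dr":{"type":"array","items":{"type":"array","items":{"type":"number"}}}},"required":["fingers","travel","dr"]}

```bash
mkdir -p pics
python3 - <<'E'
from bench import arm
import cv2
for n in("scene","top"):
    im=arm.get_image(n); cv2.imwrite(f"pics/{n}0.png",im[:,:,::-1])
    c=arm.camera_model(n); print(n,c)
print(arm.read_state())
E
```

```text
scene {'intrinsics': array([[475.8688071 ,   0.        , 313.40774205],
       [  0.        , 475.8688071 , 233.3492873 ],
       [  0.        ,   0.        ,   1.        ]]), 'k1': -0.024704512204074457, 'pose': array([[ 1.69047823e-01, -7.01164875e-01,  6.92669222e-01,
         1.21594051e+03],
       [ 9.85541743e-01,  1.12113576e-01, -1.27035506e-01,
        -1.09535218e+02],
       [ 1.14152111e-02,  7.04129508e-01,  7.09979809e-01,
         7.40448987e+02],
       [ 0.00000000e+00,  0.00000000e+00,  0.00000000e+00,
         1.00000000e+00]])}
top {'intrinsics': array([[613.70131293,   0.        , 330.0581971 ],
       [  0.        , 613.70131293, 243.13472729],
       [  0.        ,   0.        ,   1.        ]]), 'k1': -0.1283308046777879, 'pose': array([[-2.90698431e-02,  9.95414294e-01, -9.11335713e-02,
         4.11187391e+02],
       [-9.99452317e-01, -3.03873438e-02, -1.31024638e-02,
        -1.65554721e+01],
       [-1.58116869e-02,  9.07027724e-02,  9.95752478e-01,
         1.64139162e+03],
       [ 0.00000000e+00,  0.00000000e+00,  0.00000000e+00,
         1.00000000e+00]])}
{'clock': 0.1, 'joints': array([-9.43413815e-01,  3.85489204e-01,  6.74506281e-03, -4.36294016e-04,
       -1.19400564e+00, -2.58601136e-01]), 'joint_vel': array([-3.88405916e-05, -3.27811326e-04,  2.89119693e-03, -1.01436401e-06,
        9.92401379e-04,  5.79322147e-04]), 'joint_efforts': array([-2.19789981e-03, -3.93316698e+01,  1.88928330e+01,  4.19796333e+00,
       -2.56633379e-03,  2.52903298e-06]), 'position': array([ 225.26486325, -582.79446269,  403.71785726]), 'ee_rot': array([-1.83268394e-01,  9.83062409e-01,  9.69361368e-04, -2.35475452e-04]), 'contact_force': array([ 0.06381376,  0.76303756, -0.26252937]), 'wrist_torque': array([ 0.00378694, -0.01146245, -0.00335098]), 'grasp_force': 0.0, 'gripper_width': 85.29730755468475}
```

View pics/scene0.png

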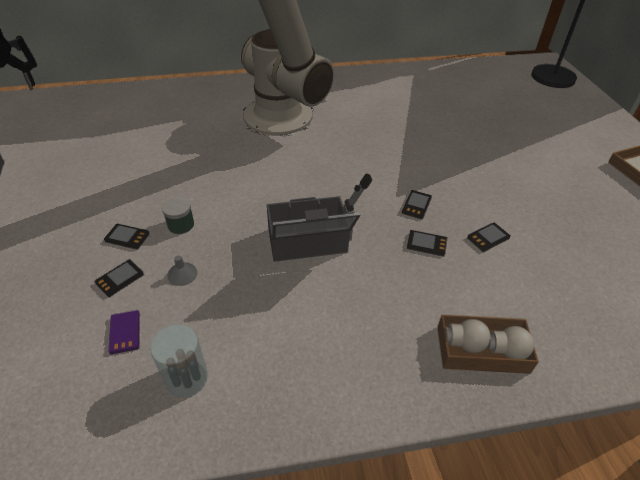

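View pics/top0.png

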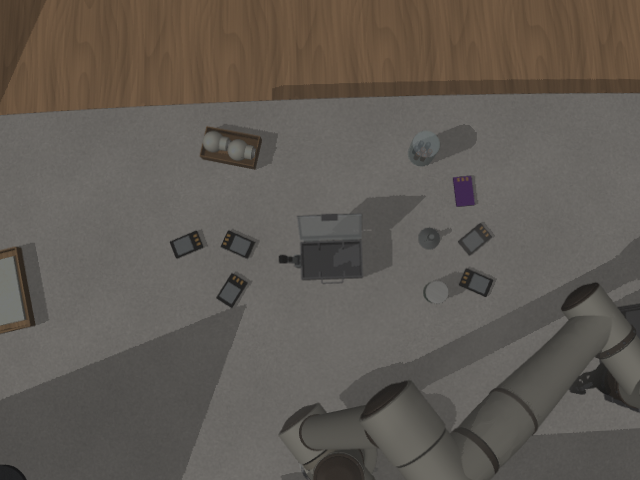

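The scene has five black packs. In the top view they sit at about (187,244), (238,244), (232,290), (475,239) and (477,282). The box is at about (331,260), with the lid leaning to +x and the clamp to +y. A purple decoy is at (464,190).

```bash
cat > h.py <<'E'
from bench import arm
import cv2, numpy as np
from scipy.spatial.transform import Rotation as R
CM={n:arm.camera_model(n) for n in("scene","top")}
def ray(n,px):
    c=CM[n];K=c["intrinsics"];px=np.atleast_2d(np.float64(px))
    u=cv2.undistortPoints(px[:,None],K,np.array([c["k1"],0,0,0.]))[:,0]
    d=np.c_[u[:,0],-u[:,1],-np.ones(len(u))]@c["pose"][:3,:3].T
    return c["pose"][:3,3],d
def plane(n,px,z):
    o,d=ray(n,px); return (o+d*((z-o[2])/d[:,2])[:,None])[:,:2]
def tri(a,b):   # a in top, b in scene -> point, gap
    o,d=ray("top",a);p,e=ray("scene",b);d=d[0];e=e[0]
    s=np.linalg.lstsq(np.c_[d,-e],p-o,rcond=None)[0]
    A=o+s[0]*d;B=p+s[1]*e
    return (A+B)/2,np.linalg.norm(A-B)
def proj(n,P):
    c=CM[n];q=(np.atleast_2d(P)-c["pose"][:3,3])@c["pose"][:3,:3]
    return cv2.projectPoints(np.c_[q[:,0],-q[:,1],-q[:,2]],np.zeros(3),np.zeros(3),c["intrinsics"],np.array([c["k1"],0,0,0.]))[0][:,0]
def blobs(im,n,thr=45,zt=11):
    m=(im.max(2)<thr).astype(np.uint8)*255
    m=cv2.morphologyEx(m,cv2.MORPH_CLOSE,np.ones((3,3)))
    out=[]
    for c in cv2.findContours(m,cv2.RETR_EXTERNAL,cv2.CHAIN_APPROX_NONE)[0]:
        if cv2.contourArea(c)<150: continue
        P=plane(n,c[:,0],zt)
        (x,y),(w,h),a=cv2.minAreaRect(np.float32(P))
        if w<h: w,h,a=h,w,a+90
        if 60<w<110 and 35<h<75: out.append((x,y,w,h,(a+90)%180-90,*c[:,0].mean(0)))
    return np.array(out)
E
python3 - <<'E'
from h import *
np.set_printoptions(precision=1,suppress=True)
for n in("top","scene"):
    im=cv2.imread(f"pics/{n}0.png")[:,:,::-1]
    for t in(40,55,70): print(n,t);print(blobs(im,n,t))
im=cv2.imread("pics/top0.png")
a=cv2.resize(im[190:300,270:380],(600,600),interpolation=cv2.INTER_CUBIC)
im=cv2.imread("pics/scene0.png")
b=cv2.resize(im[165:275,255:380],(680,600),interpolation=cv2.INTER_CUBIC)
cv2.imwrite("pics/box0.png",cv2.resize(np.hstack([a,b]),(800,375)))
E
```

```text
top 40
[[-46.8 901.2  76.4  39.3 -87.8  10.4 473.3]]
top 55
[[ -46.8  899.8   79.2   39.3  -87.8   10.6  473.4]
 [ 443.4  271.4   79.7   50.3  -33.5  231.5  290. ]
 [ 444.1 -379.4   80.5   49.6   64.7  475.5  282.3]
 [ 565.5  253.3   80.3   48.6   64.8  236.4  243.9]
 [ 569.9  393.1   80.3   50.   -68.6  186.2  244.1]]
top 70
[[ -45.4  899.8   79.2   42.1  -87.8   10.5  473.1]
 [ 443.8  271.1   81.5   52.   -33.5  231.7  289.8]
 [ 444.8 -379.7   82.6   52.1   65.6  475.7  282.2]
 [ 565.7  252.7   81.6   49.7   64.3  237.9  244.1]
 [ 569.6  392.7   81.7   50.7  -68.7  186.2  244. ]
 [ 560.1 -382.8   80.8   50.4  -52.5  474.8  239. ]]
scene 40
[[ 563.9 -378.9   79.2   54.8  -52.8  120.5  279.1]
 [ 568.7  254.2   77.4   55.8   64.5  426.4  243.9]
 [ 448.  -376.2   84.6   54.2   65.1  124.3  237.1]
 [ 572.9  393.8   84.9   51.3  -68.5  490.8  237.3]
 [ 446.3  272.2   87.3   48.2  -33.3  416.3  204. ]]
scene 55
[[ 563.7 -378.8   80.    57.1  -52.2  118.7  277.5]
 [ 569.3  254.    78.5   58.3   64.5  426.7  242.7]
 [ 448.1 -376.1   85.8   56.6   64.7  126.3  236. ]
 [ 572.5  393.2   87.1   52.5  -68.4  488.3  236.4]
 [ 425.3 -262.3   64.5   58.    14.5  179.9  222.3]
 [ 446.8  272.2   90.1   49.5  -33.3  416.1  204. ]]
scene 70
[[ 563.8 -378.7   81.2   57.6  -52.8  118.6  277.7]
 [ 569.4  254.    79.4   59.7   64.5  426.5  242.6]
 [ 448.3 -375.7   86.6   58.    64.4  126.6  236.2]
 [ 573.3  393.3   88.7   53.9  -68.3  487.9  236.7]
 [ 423.  -264.9   72.2   57.9    8.7  179.4  221.8]
 [ 446.8  271.9   92.3   50.6  -33.3  416.2  204.2]]
```

View pics/box0.png

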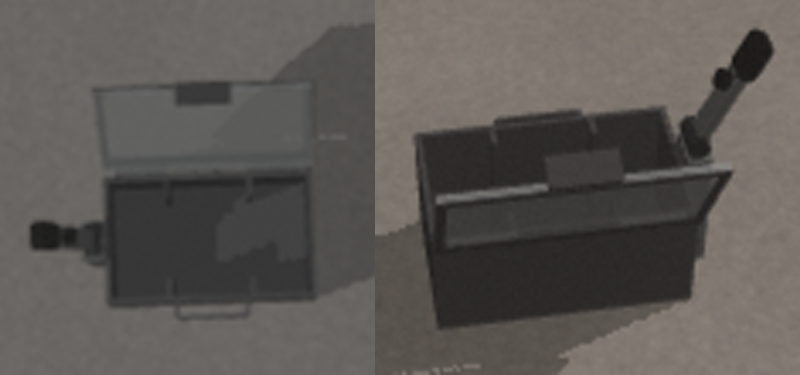

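The crop shows the front rim corners at top-view pixels of about (362,277) and (302,279). The same corners in the scene view are at about (267,205) and (340,197).

Run:
```python
from h import *
np.set_printoptions(precision=1,suppress=True)
T=[(362.1,277.1),(301.7,278.9)];S=[(267.1,204.6),(340.3,196.7)]
Q=[]
for a,b in zip(T,S): r=tri(a,b);Q.append(r[0]);print(*r)
print("len",np.linalg.norm(Q[0]-Q[1]),plane("top",T,75))
# bottom far corners in scene (z=0): crop px
B=[(438,327),(690,298)]
print(plane("scene",[(255+(x-375)/3.4,165+y/3.409) for x,y in B],0))
# pack heights: centres triangulated between the two views (blob image centroids of top faces approx)
# box rectangle fit in top: edge mask
im=cv2.imread("pics/top0.png"); g=im.max(2)
m=(g<75).astype(np.uint8)*255; m=cv2.morphologyEx(m,cv2.MORPH_OPEN,np.ones((3,3)))
cv2.imwrite("pics/m.png",m)
for x in range(298,370,4):print(x,g[234:290,x])
```

```text
[465.3 -73.4  72.9] 3.4786317336962815
[465.7  82.1  74. ] 6.042127697128542
len 155.58299071569064 [[465.1 -75.1]
 [465.1  79.1]]
[[559.8 -72.2]
 [560.8  84.7]]
298 [103 108 108 108 107 107 104 105 105 107 107 107 106 107 107 106 106 105
 106 108  92  56  40  41  40  40  40  41  42  43  50  69  70  62  89 106
 107 107 107 105 106 108 109 109 109 108 108 106 107 107 107 106 104 103
 103 103]
302 [ 94  92  86  81  84  92 101  97  72  55  42  44  44  44  44  44  43  45
  47  46  44  44  43  44  43  45  47  46  46  47  47  49  52  55  58  58
  57  57  58  58  57  59  60  63  64  70  91 104 105 104 104 105 105 104
 104 103]
306 [ 97  95  87  82  84  89  84  73  64  53  40  47  56  55  55  55  55  56
  55  56  55  54  55  56  55  55  55  56  55  55  56  56  56  55  56  55
  55  55  56  55  55  56  55  60  63  63  87 106 106 105 105 105 103 104
 107 109]
310 [ 98  93  84  81  84  89  84  74  63  50  38  46  56  55  55  55  56  55
  56  55  56  56  55  56  55  55  56  54  55  55  55  56  55  54  55  55
  56  55  56  55  56  56  57  63  63  65  89 106 108 109 105 105 106 105
 105 107]
314 [ 
[... 2555 characters left out ...]
]
358 [ 84  81  83  88  88  77  67  54  42  49  60  63  63  64  67  67  67  66
  67  67  66  66  66  67  67  67  67  66  67  67  67  64  54  55  55  56
  55  55  55  55  56  60  64  63  84 106 105 105 106 106 105 105 107 107
 106 104]
362 [ 81  80  80  81  81  82  80  78  77  79  80  80  79  78  76  77  77  77
  76  76  76  75  75  75  76  76  74  74  74  73  74  75  75  73  72  72
  71  72  72  70  70  71  68  76  95 104 104 104 104 105 105 106 108 106
 103 103]
366 [ 81  81  80  82  82  81  79  79  79  80  79  81  81  80  81  80  80  80
  81  81  81  80  81  80  79  79  79  80  81  82  81  79  80  80  81  82
  82  81  80  81  81  81  92 104 105 107 107 107 105 104 103 103 104 105
 104 104]
```

Run:
```python
from h import *
np.set_printoptions(precision=2,suppress=True,linewidth=170)
g=cv2.imread("pics/top0.png").max(2).astype(float)
xs=np.array([306,310,314,326,330,334,338,346,350,354,358])
ys=np.array([279.9,279.8,279.7,279.1,278.9,278.9,278.7,278.3,278.3,278.1,278.])
P=plane("top",np.c_[xs,ys]-[0,.5],75); k=np.polyfit(P[:,1],P[:,0],1);print("front x=",k, "yaw",-np.arctan(k[0]))
for r in range(266,279,2):print(r,g[r,296:308].astype(int),g[r,352:370].astype(int))
for r in (238,242,246,250,254):print(r,g[r,296:310].astype(int),g[r,352:370].astype(int))
```

```text
front x= [ -0.01 464.03] yaw 0.008309034655138558
266 [71 69 70 66 61 61 52 42 51 56 56 55] [63 60 56 59 61 55 54 51 52 62 75 82 83 82 80 79 80 82]
268 [104  94  89  88  84  74  58  43  50  56  56  55] [55 55 55 55 56 55 55 53 52 61 72 80 82 82 81 80 79 80]
270 [106 105 107 108  99  79  57  42  51  55  55  55] [56 55 56 55 55 55 55 52 50 60 71 79 81 81 82 82 82 81]
272 [104 106 107 106  98  79  58  43  51  56  56  55] [55 55 56 55 55 56 55 54 51 58 72 79 81 81 80 81 80 79]
274 [107 106 106 105  98  79  57  41  49  55  55  56] [55 55 55 55 55 55 56 56 50 55 70 77 79 78 81 81 85 90]
276 [106 107 109 110 100  80  60  45  49  55  55  56] [ 65  64  63  63  62  63  64  64  63  63  68  82  89  90  92  99 106 104]
278 [107 108 109 109 102  82  64  64  63  64  63  64] [ 76  79  81  81  80  80  84  88  88  87  95 104 104 104 105 104 104 103]
238 [105 105 107 102  88  81  84  84  84  83  84  84  84  84] [85 86 86 86 86 87 88 86 84 83 81 82 83 82 82 80 80 81]
242 [106 106 105 101  85  72  72  66  57  60  64  63  62  63] [42 40 41 41 41 41 42 48 61 72 77 79 80 81 79 80 80 82]
246 [106 106 106 102  85  59  44  48  54  55  56  55  55  55] [63 66 67 68 66 67 63 55 59 71 79 80 79 79 81 81 81 81]
250 [106 106 106 103  86  59  43  47  55  55  55  55  55  55] [67 67 67 67 67 67 67 58 57 70 77 81 81 80 80 80 80 80]
254 [95 93 92 94 82 52 44 48 55 55 55 55 56 55] [67 66 67 67 66 66 66 60 59 69 76 81 81 80 81 82 82 82]
```

Run:
```python
from h import *
np.set_printoptions(precision=2,suppress=True,linewidth=170)
print(plane("top",[(300.3,272),(361.9,272),(331.1,272),(300.0,250),(361,250)],75))
# clamp tip: top black blob & scene black blob ; crop coords
print(tri((270+43/3.409,190+235/3.409),(255+(757-375)/3.4,165+50/3.409)))
# lid tab top edge centre: top (203,83), scene tab (583,150)
print(tri((270+203/3.409,190+83/3.409),(255+(583-375)/3.4,165+152/3.409)))
# lid free edge corners: top left(+y) (97,89) = scene right (730,170); top right (312,82) = scene left (437,200)
print(tri((270+97/3.409,190+89/3.409),(255+(731-375)/3.4,165+171/3.409)))
print(tri((270+312/3.409,190+82/3.409),(255+(437-375)/3.4,165+200/3.409)))
# tool moves to the packs
s=arm.read_state();M=R.from_quat(s["ee_rot"]).as_matrix();print(M)
```

```text
[[482.82  82.24]
 [478.13 -75.02]
 [480.5    3.55]
 [539.23  81.6 ]
 [534.49 -74.6 ]]
(array([513.  , 122.39, 153.06]), np.float64(5.649663282748983))
(array([614.36,   3.41, 182.05]), np.float64(3.149039045164855))
(array([616.11,  81.11, 158.99]), np.float64(6.2011474806303175))
(array([615.57, -73.41, 160.8 ]), np.float64(4.509568355716384))
[[-0.93 -0.36 -0.  ]
 [-0.36  0.93  0.  ]
 [ 0.    0.   -1.  ]]
```

```bash
cat >> h.py <<'E'
def plan(x,y,z,psi,pitch=0):   # psi deg: tool y line direction (world); tool z down
    s=arm.read_state();r=R.from_quat(s["ee_rot"]);best=None
    for k in(0,180):
        t=R.from_euler("z",psi+k,degrees=True)*R.from_matrix(np.array([[0,1,0],[1,0,0],[0,0,-1.]]).T)
        # base tool: y-> +x dir turned by psi
        d=(r.inv()*t).as_rotvec()
        j6=s["joints"][5]
        if best is None or np.linalg.norm(d)<np.linalg.norm(best): best=d
    v=r.inv().apply(np.array([x,y,z])-s["position"])
    print("t%.1f pos"%s["clock"],s["position"].round(1),"j6 %.2f"%s["joints"][5],"w %.1f F"%s["gripper_width"],s["contact_force"].round(1),"grip %.1f"%s["grasp_force"])
    print("-> travel",v.round(1),"dr",best.round(3))
E
python3 - <<'E'
from h import *
plan(444.7,-379.6,400,155.2)
plan(444.7,-379.6,240,155.2)
E
```

```text
t0.1 pos [ 225.3 -582.8  403.7] j6 -0.26 w 85.3 F [ 0.1  0.8 -0.3] grip 0.0
-> travel [-277.9  110.5    3.9] dr [ 0.002  0.001 -0.769]
t0.1 pos [ 225.3 -582.8  403.7] j6 -0.26 w 85.3 F [ 0.1  0.8 -0.3] grip 0.0
-> travel [-277.9  110.1  163.9] dr [ 0.002  0.001 -0.769]
```

Request:
move_arm(fingers=[85,85,85,85,85,85,85,85,85,85], travel=[[-40,16,10],[-80,32,30],[-120,47,50],[-160,64,70],[-200,79,90],[-240,95,110],[-278,110,130],[-278,110,150],[-278,110,160],[-278,110,160]], dr=[[0,0,-0.12],[0,0,-0.24],[0,0,-0.36],[0,0,-0.48],[0,0,-0.6],[0,0,-0.7],[0.002,0.001,-0.769],[0.002,0.001,-0.769],[0.002,0.001,-0.769],[0.002,0.001,-0.769]])

```text
clock: 1.1
position: [444.3, -380.0, 242.9]
ee_rot: [-0.539, 0.843, 0.001, -0.001]
contact_force: [-0.3, -0.1, -0.2]
gripper_width: 85.0
grasp_force: 0.0
```

Run:
```python
from h import *
plan(444.7,-379.6,172,155.2)
im=arm.get_image("scene");cv2.imwrite("pics/s1.png",im[:,:,::-1]);np.set_printoptions(precision=1,suppress=True);print(blobs(im,"scene",50))
cv2.imwrite("pics/s1c.png",cv2.resize(im[130:310,60:260,::-1],(800,600)[:2],interpolation=cv2.INTER_CUBIC))
```

```text
t1.1 pos [ 444.3 -380.   242.9] j6 -0.00 w 85.0 F [-0.3 -0.1 -0.2] grip 0.0
-> travel [-0.6 -0.4 70.9] dr [ 0.003 -0.001 -0.001]
[[ 563.5 -379.3   79.8   56.2  -52.9  121.1  277.4]
 [ 568.8  254.2   78.5   57.2   64.5  425.8  243.1]
 [ 448.3 -376.2   85.7   55.9   64.6  126.4  236.1]
 [ 572.5  393.4   86.8   52.5  -68.4  488.3  236.4]
 [ 425.9 -262.6   61.    56.4   12.4  179.9  222.7]
 [ 446.7  272.1   89.7   49.   -33.8  416.1  204. ]]
```

View pics/s1c.png

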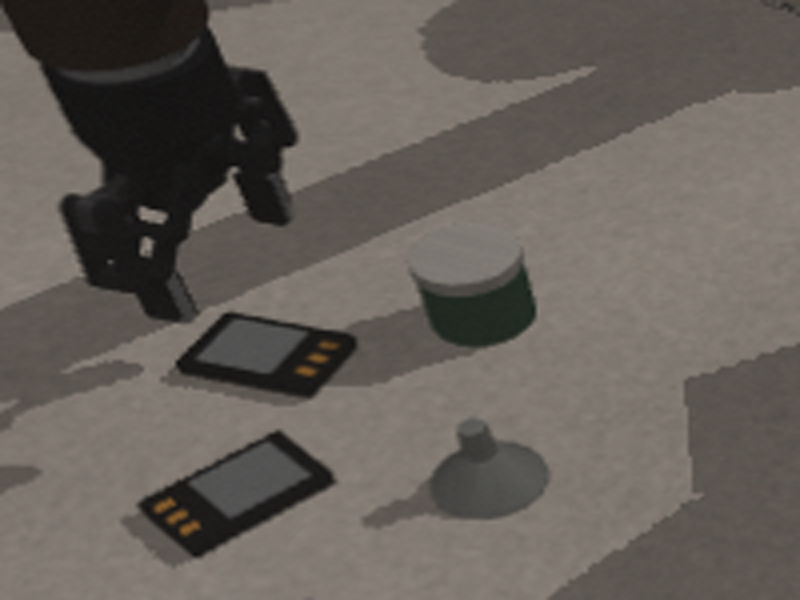

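Run:
```python
from h import *
q=proj("scene",[[444.3,-380,82],[444.7,-379.6,11]]);print((q-[60,130])*[4,3.333])
```

```text
[[221.36165163 267.61165825]
 [259.42158975 349.33368033]]
```

Request:
move_arm(fingers=[85,85,85,85,85,50,40,40,40,40], travel=[[-0.6,-0.4,25],[-0.6,-0.4,50],[-0.6,-0.4,66],[-0.6,-0.4,71],[-0.6,-0.4,71],[-0.6,-0.4,71],[-0.6,-0.4,71],[-0.6,-0.4,71],[-0.6,-0.4,71],[-0.6,-0.4,71]], dr=[[0,0,0],[0,0,0],[0,0,0],[0.003,0,0],[0.003,0,0],[0.003,0,0],[0.003,0,0],[0.003,0,0],[0.003,0,0],[0.003,0,0]])

```text
clock: 2.15
position: [446.1, -380.2, 175.4]
ee_rot: [-0.539, 0.842, -0.003, 0.001]
contact_force: [-0.7, 1.0, 5.9]
gripper_width: 47.7
grasp_force: 62.5
```

Run:
```python
from h import *
plan(512.5,4,400,90.4)
```

```text
t2.1 pos [ 446.1 -380.2  175.4] j6 -0.01 w 47.7 F [-0.7  1.   5.9] grip 62.5
-> travel [-376.2   99.2 -226.1] dr [-0.007  0.002  1.131]
```

Request:
move_arm(fingers=[40,40,40,40,40,40,40,40,40,40], travel=[[0,0,-10],[0,0,-35],[0,0,-75],[0,0,-120],[0,0,-165],[0,0,-205],[-20,5,-226],[-55,15,-226],[-95,25,-226],[-135,36,-226]], dr=[[0,0,0],[0,0,0],[0,0,0],[0,0,0],[0,0,0],[0,0,0],[0,0,0.08],[0,0,0.18],[0,0,0.28],[0,0,0.38]])

```text
clock: 3.15
position: [468.3, -240.2, 399.8]
ee_rot: [-0.367, 0.93, -0.002, 0.001]
contact_force: [1.2, -0.3, -1.0]
gripper_width: 47.9
grasp_force: 62.2
```

Run:
```python
from h import *
plan(512.5,4,400,90.4)
```

```text
t3.1 pos [ 468.3 -240.2  399.8] j6 -0.65 w 47.9 F [ 1.2 -0.3 -1. ] grip 62.2
-> travel [-199.1  148.1   -0.7] dr [-0.004  0.003  0.745]
```

Request:
move_arm(fingers=[40,40,40,40,40,40,40,40,40,40], travel=[[-35,26,0],[-70,52,0],[-105,78,0],[-140,104,0],[-170,126,0],[-190,141,0],[-199,148,0],[-199,148,35],[-199,148,75],[-199,148,110]], dr=[[0,0,0.12],[0,0,0.24],[0,0,0.36],[0,0,0.48],[0,0,0.6],[0,0,0.7],[-0.004,0.003,0.745],[-0.004,0.003,0.745],[-0.004,0.003,0.745],[-0.004,0.003,0.745]])

```text
clock: 4.15
position: [511.3, 2.6, 287.7]
ee_rot: [-0.006, 1.0, -0.0, -0.0]
contact_force: [0.0, -0.4, -1.9]
gripper_width: 48.2
grasp_force: 62.2
```

Run:
```python
from h import *
plan(512.5,4,183,90.4)
a=arm.get_image("top")[190:300,270:390,::-1];b=arm.get_image("scene")[140:275,255:380,::-1]
cv2.imwrite("pics/b1.png",np.hstack([cv2.resize(a,(440,403),interpolation=2),cv2.resize(b,(360,403),interpolation=2)]))
```

```text
t4.2 pos [511.3   2.6 287.7] j6 -1.88 w 48.2 F [ 0.  -0.4 -1.9] grip 62.2
-> travel [ -1.3   1.4 104.7] dr [-0.    -0.001  0.006]
```

View pics/b1.png

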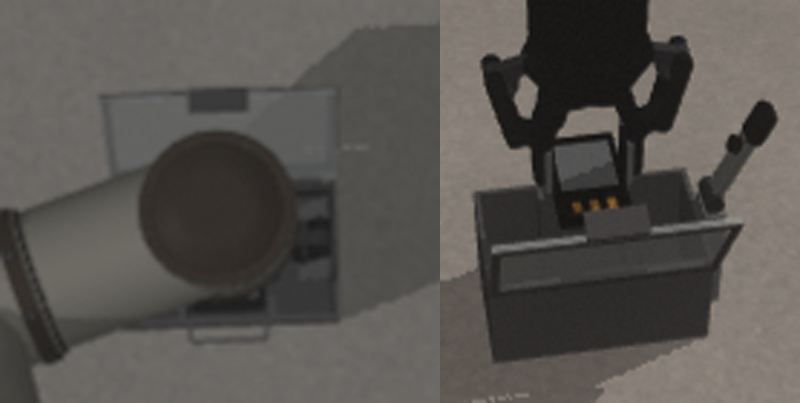

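The held pack is level and centred over the bay, at about (590,180) in the crop, with its long side along box x. I'll lower it now.

Request:
move_arm(fingers=[40,40,40,40,40,40,40,40,40,40], travel=[[-1.3,1.4,15],[-1.3,1.4,30],[-1.3,1.4,45],[-1.3,1.4,60],[-1.3,1.4,75],[-1.3,1.4,87],[-1.3,1.4,97],[-1.3,1.4,102],[-1.3,1.4,104],[-1.3,1.4,104]], dr=[[0,0,0.006],[0,0,0.006],[0,0,0.006],[0,0,0.006],[0,0,0.006],[0,0,0.006],[0,0,0.006],[0,0,0.006],[0,0,0.006],[0,0,0.006]])

```text
clock: 5.25
position: [513.4, 3.8, 184.8]
ee_rot: [-0.003, 1.0, -0.0, -0.0]
contact_force: [-0.3, 0.3, -1.8]
gripper_width: 47.7
grasp_force: 62.6
```

Request:
move_arm(fingers=[40,40,66,66,66,66], travel=[[-0.5,0,2],[-0.5,0,3],[-0.5,0,3],[-0.5,0,3],[-0.5,0,3],[-0.5,0,3]], dr=[[0,0,0],[0,0,0],[0,0,0],[0,0,0],[0,0,0],[0,0,0]])

```text
clock: 5.85
position: [513.8, 3.8, 181.8]
ee_rot: [-0.003, 1.0, -0.0, -0.0]
contact_force: [0.8, 1.1, 0.2]
gripper_width: 66.1
grasp_force: 0.0
```

Request:
move_arm(fingers=[66,66,66,66,66,85,85,85,85,85], travel=[[0,0,-15],[0,0,-40],[0,0,-80],[0,0,-120],[0,0,-160],[0,0,-200],[0,-40,-220],[0,-85,-220],[0,-130,-220],[0,-175,-220]], dr=[[0,0,0],[0,0,0],[0,0,0],[0,0,0],[0,0,0],[0,0,0],[0,0,0],[0,0,-0.1],[0,0,-0.2],[0,0,-0.3]])

```text
clock: 6.85
position: [514.6, -172.5, 402.3]
ee_rot: [-0.155, 0.988, -0.0, 0.0]
contact_force: [1.0, 0.7, -0.3]
gripper_width: 85.1
grasp_force: 0.0
```

```bash
cat >> h.py <<'E'
def look():
    np.set_printoptions(precision=1,suppress=True)
    for n in("top","scene"):
        im=arm.get_image(n);b=blobs(im,n,70 if n=="top" else 50);print(n);print(b[(b[:,0]>300)][:, :5])
    return im
E
python3 - <<'E'
from h import *
look()
plan(560.1,-382.0,250,37.5)
a=arm.get_image("top")[190:300,270:390,::-1];b=arm.get_image("scene")[140:275,255:380,::-1]
cv2.imwrite("pics/b2.png",np.hstack([cv2.resize(a,(440,403),interpolation=2),cv2.resize(b,(360,403),interpolation=2)]))
E
```

```text
top
[[ 443.8  271.1   81.5   52.   -33.5]
 [ 565.7  252.6   81.9   49.7   64.3]
 [ 569.6  392.7   81.7   50.7  -68.7]
 [ 560.1 -382.8   80.8   50.4  -52.5]]
scene
[[ 564.  -378.9   79.8   54.8  -52.9]
 [ 568.8  254.2   78.5   57.2   64.5]
 [ 572.4  393.5   86.5   52.5  -68.4]
 [ 425.9 -262.6   61.    56.4   12.4]
 [ 446.7  272.1   89.7   49.   -33.8]]
t7.0 pos [ 514.5 -175.   401.5] j6 -1.24 w 85.1 F [-0.5  0.4 -0.4] grip 0.0
-> travel [  17.9 -211.   151.8] dr [-0.  -0.   1.2]
```

View pics/b2.png

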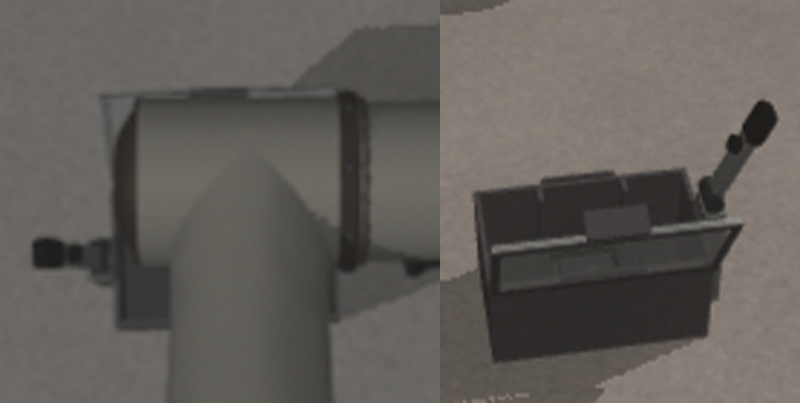

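Request:
move_arm(fingers=[85,85,85,85,85,85,85,85,85,85], travel=[[4,-40,0],[8,-85,10],[12,-130,20],[16,-175,40],[18,-211,60],[18,-211,85],[18,-211,115],[18,-211,140],[18,-211,152],[18,-211,152]], dr=[[0,0,0.14],[0,0,0.28],[0,0,0.42],[0,0,0.56],[0,0,0.7],[0,0,0.84],[0,0,0.98],[0,0,1.1],[0,0,1.2],[0,0,1.2]])

```text
clock: 8.05
position: [561.6, -376.0, 247.2]
ee_rot: [0.431, 0.902, -0.001, -0.003]
contact_force: [-0.6, 0.1, 0.7]
gripper_width: 84.8
grasp_force: 0.0
```

Run:
```python
from h import *
im=look()
plan(560.1,-382.4,176,37.5)
```

```text
top
[[443.5 271.2  80.9  51.7 -33.4]
 [565.8 252.7  81.7  49.6  64.6]
 [569.5 393.   81.2  50.7 -68.7]]
scene
[[ 568.9  254.2   78.5   57.3   64.5]
 [ 572.5  393.4   86.9   52.5  -68.4]
 [ 425.9 -262.8   61.    56.8   12.4]
 [ 446.7  272.1   89.7   49.   -33.8]]
t8.2 pos [ 562.3 -376.8  250.4] j6 -2.11 w 84.8 F [0.2 0.2 0.6] grip 0.0
-> travel [-2.9 -5.2 74.4] dr [-0.  0.  0.]
```

Request:
move_arm(fingers=[85,85,85,85,85], travel=[[-3,-5,20],[-3,-5,40],[-3,-5,55],[-3,-5,55],[-3,-5,55]], dr=[[0,0,0],[0,0,0],[0,0,0],[0,0,0],[0,0,0]])

```text
clock: 8.65
position: [560.0, -383.2, 195.8]
ee_rot: [0.431, 0.902, -0.001, 0.0]
contact_force: [0.5, -0.2, -0.1]
gripper_width: 85.0
grasp_force: 0.0
```

Run:
```python
from h import *
plan(560.1,-382.4,176,37.5)
```

```text
t8.7 pos [ 560.  -383.2  195.8] j6 -2.10 w 85.0 F [ 0.5 -0.2 -0.1] grip 0.0
-> travel [ 0.6  0.6 19.8] dr [-0.001  0.001  0.024]
```

Request:
move_arm(fingers=[85,85,85,50,40,40,40,40,40], travel=[[0.6,0.6,12],[0.6,0.6,20],[0.6,0.6,20],[0.6,0.6,20],[0.6,0.6,20],[0.6,0.6,20],[0.6,0.6,20],[0.6,0.6,20],[0.6,0.6,20]], dr=[[0,0,0.02],[0,0,0.02],[0,0,0.02],[0,0,0.02],[0,0,0.02],[0,0,0.02],[0,0,0.02],[0,0,0.02],[0,0,0.02]])

```text
clock: 9.55
position: [559.9, -382.6, 175.7]
ee_rot: [0.441, 0.898, -0.001, 0.001]
contact_force: [0.6, 1.4, 5.2]
gripper_width: 48.6
grasp_force: 43.8
```

Run:
```python
from h import *
plan(512.5,4,400,90.4)
```

```text
t9.6 pos [ 559.9 -382.6  175.7] j6 -2.12 w 48.6 F [0.6 1.4 5.2] grip 43.8
-> travel [ 334.5  198.8 -224.9] dr [-0.001  0.001 -0.92 ]
```

Request:
move_arm(fingers=[40,40,40,40,40,40,40,40,40,40], travel=[[0,0,0],[0,0,-10],[0,0,-35],[0,0,-75],[0,0,-120],[0,0,-165],[0,0,-205],[20,12,-224],[50,30,-224],[85,50,-224]], dr=[[0,0,0],[0,0,0],[0,0,0],[0,0,0],[0,0,0],[0,0,0],[0,0,0],[0,0,-0.08],[0,0,-0.16],[0,0,-0.26]])

```text
clock: 10.55
position: [546.7, -284.0, 399.1]
ee_rot: [0.32, 0.947, -0.0, -0.0]
contact_force: [0.4, 0.5, -1.0]
gripper_width: 47.7
grasp_force: 64.8
```

Run:
```python
from h import *
plan(512.5,4,400,90.4)
```

```text
t10.6 pos [ 546.7 -284.   399.1] j6 -2.01 w 47.7 F [ 0.4  0.5 -1. ] grip 64.8
-> travel [201.8 208.3  -1. ] dr [-0.    -0.    -0.659]
```

Request:
move_arm(fingers=[40,40,40,40,40,40,40,40,40,40], travel=[[30,31,0],[60,62,0],[92,95,0],[124,128,0],[156,161,0],[182,188,0],[202,208,0],[202,208,0],[202,208,30],[202,208,70]], dr=[[0,0,-0.1],[0,0,-0.2],[0,0,-0.3],[0,0,-0.4],[0,0,-0.5],[0,0,-0.6],[0,0,-0.659],[0,0,-0.659],[0,0,-0.659],[0,0,-0.659]])

```text
clock: 11.55
position: [513.6, 3.4, 329.8]
ee_rot: [-0.003, 1.0, 0.0, 0.002]
contact_force: [0.4, -0.1, -1.5]
gripper_width: 47.7
grasp_force: 64.8
```

Run:
```python
from h import *
im=arm.get_image("scene");im=arm.get_image("scene")
plan(512.5,4,193,90.4)
```

```text
t11.7 pos [511.    2.5 323.8] j6 -1.89 w 47.4 F [-2.  -0.4 -2. ] grip 64.8
-> travel [ -3.3   1.9 130.7] dr [-0.003 -0.013 -0.003]
```

Request:
move_arm(fingers=[40,40,40,40,40], travel=[[-2,1.5,30],[-2,1.5,55],[-2,1.5,64],[-2,1.5,64],[-2,1.5,64]], dr=[[0,0,0],[0,0,0],[0,0,0],[0,0,0],[0,0,0]])

```text
clock: 12.15
position: [516.0, 4.8, 266.2]
ee_rot: [-0.003, 1.0, -0.0, 0.001]
contact_force: [0.6, 0.0, -1.3]
gripper_width: 47.4
grasp_force: 64.8
```

Run:
```python
from h import *
plan(512.5,4,193,90.4)
```

```text
t12.2 pos [516.    4.8 266.2] j6 -1.89 w 47.4 F [ 0.6  0.  -1.3] grip 64.8
-> travel [ 3.6 -0.7 73.2] dr [-0.001  0.002 -0.001]
```

Request:
move_arm(fingers=[40,40,40,40,40,40,40], travel=[[3,-0.7,15],[3,-0.7,30],[3,-0.7,45],[3,-0.7,60],[3,-0.7,70],[3,-0.7,73],[3,-0.7,73]], dr=[[0,0,0],[0,0,0],[0,0,0],[0,0,0],[0,0,0],[0,0,0],[0,0,0]])

```text
clock: 12.85
position: [512.6, 4.2, 192.3]
ee_rot: [-0.003, 1.0, -0.0, 0.0]
contact_force: [-0.5, -0.2, 0.4]
gripper_width: 47.8
grasp_force: 64.8
```

Request:
move_arm(fingers=[40,66,66,66,66,66], travel=[[0,0,0.5],[0,0,0.5],[0,0,0.5],[0,0,0.5],[0,0,0.5],[0,0,0.5]], dr=[[0,0,0],[0,0,0],[0,0,0],[0,0,0],[0,0,0],[0,0,0]])

```text
clock: 13.45
position: [512.2, 4.1, 191.2]
ee_rot: [-0.003, 1.0, -0.0, -0.0]
contact_force: [0.4, -0.8, -0.6]
gripper_width: 66.2
grasp_force: 0.0
```

Request:
move_arm(fingers=[66,66,66,66,66,85,85,85,85,85], travel=[[0,0,-15],[0,0,-40],[0,0,-80],[0,0,-120],[0,0,-160],[0,0,-200],[0,0,-215],[0,40,-215],[0,85,-215],[0,130,-215]], dr=[[0,0,0],[0,0,0],[0,0,0],[0,0,0],[0,0,0],[0,0,0],[0,0,0],[0,0,0],[0,0,0],[0,0,0]])

```text
clock: 14.45
position: [511.2, 135.2, 406.4]
ee_rot: [-0.002, 1.0, -0.0, -0.0]
contact_force: [0.3, 0.1, 0.2]
gripper_width: 85.0
grasp_force: 0.0
```

Run:
```python
from h import *
look()
plan(565.7,252.9,400,154.4)
```

```text
top
[[ 569.7  392.7   81.5   50.7  -69.6]
 [ 691.  -358.5   82.3   51.7    3.7]]
scene
[[ 568.9  254.2   78.9   56.9   65. ]
 [ 572.5  393.4   86.9   52.5  -68.4]
 [ 426.6 -262.4   62.4   56.4   12.4]
 [ 446.7  272.1   89.7   49.   -33.8]]
t14.6 pos [511.6 138.1 405.9] j6 -2.13 w 85.2 F [-0.5 -0.5 -0.4] grip 0.0
-> travel [-55.4 114.2   5.9] dr [ 0.  -0.  -1.1]
```

Request:
move_arm(fingers=[85,85,85,85,85,85,85,85,85,85], travel=[[-16,35,0],[-32,70,0],[-47,95,0],[-55,114,20],[-55,114,50],[-55,114,90],[-55,114,120],[-55,114,150],[-55,114,155],[-55,114,155]], dr=[[0,0,-0.14],[0,0,-0.28],[0,0,-0.42],[0,0,-0.56],[0,0,-0.7],[0,0,-0.84],[0,0,-0.98],[0,0,-1.1],[0,0,-1.1],[0,0,-1.1]])

```text
clock: 15.55
position: [565.9, 248.1, 250.3]
ee_rot: [-0.524, 0.852, -0.0, -0.002]
contact_force: [0.2, -0.8, 0.4]
gripper_width: 84.9
grasp_force: 0.0
```

Run:
```python
from h import *
look()
plan(565.7,252.9,175.5,154.4)
```

```text
top
[[443.5 271.1  81.   51.7 -33.2]]
scene
[[ 568.8  254.2   78.5   57.2   64.5]
 [ 572.4  393.6   86.3   52.5  -68.4]
 [ 425.9 -262.6   61.    56.4   12.4]]
t15.7 pos [566.5 248.7 252.6] j6 -1.14 w 85.0 F [-0.  -0.2  0.1] grip 0.0
-> travel [-3.3  2.7 77.1] dr [-0.  0. -0.]
```

Request:
move_arm(fingers=[85,85,85,85,85], travel=[[-3,3,20],[-3,3,40],[-3,3,57],[-3,3,57],[-3,3,57]], dr=[[0,0,0],[0,0,0],[0,0,0],[0,0,0],[0,0,0]])

```text
clock: 16.15
position: [565.1, 252.8, 195.6]
ee_rot: [-0.525, 0.851, -0.0, 0.001]
contact_force: [-0.3, -0.5, 0.9]
gripper_width: 85.2
grasp_force: 0.0
```

Run:
```python
from h import *
plan(565.7,252.9,175.5,154.4)
```

```text
t16.1 pos [565.1 252.8 195.6] j6 -1.15 w 85.2 F [-0.3 -0.5  0.9] grip 0.0
-> travel [-0.3 -0.5 20.1] dr [-0.001  0.001 -0.018]
```

Request:
move_arm(fingers=[85,85,85,50,40,40,40,40,40,40], travel=[[-0.3,-0.5,12],[-0.3,-0.5,20],[-0.3,-0.5,20],[-0.3,-0.5,20],[-0.3,-0.5,20],[-0.3,-0.5,20],[-0.3,-0.5,20],[-0.3,-0.5,20],[-0.3,-0.5,20],[-0.3,-0.5,20]], dr=[[0,0,-0.015],[0,0,-0.015],[0,0,-0.015],[0,0,-0.015],[0,0,-0.015],[0,0,-0.015],[0,0,-0.015],[0,0,-0.015],[0,0,-0.015],[0,0,-0.015]])

```text
clock: 17.15
position: [565.3, 252.8, 174.7]
ee_rot: [-0.532, 0.847, -0.0, 0.0]
contact_force: [-1.1, -0.4, 5.0]
gripper_width: 48.0
grasp_force: 62.4
```

Request:
move_arm(fingers=[40,40,40,40,40,40,40,40], travel=[[0,0,-10],[0,0,-35],[0,0,-75],[0,0,-120],[0,0,-165],[0,0,-205],[0,0,-225],[0,0,-225]], dr=[[0,0,0],[0,0,0],[0,0,0],[0,0,0],[0,0,0],[0,0,0],[0,0,0],[0,0,0]])

```text
clock: 17.95
position: [565.3, 252.6, 402.9]
ee_rot: [-0.532, 0.847, 0.0, 0.003]
contact_force: [-0.6, -0.5, -0.4]
gripper_width: 47.8
grasp_force: 62.1
```

Run:
```python
from h import *
plan(512.5,4,400,90.4)
```

```text
t17.9 pos [565.3 252.6 402.9] j6 -1.13 w 47.8 F [-0.6 -0.5 -0.4] grip 62.1
-> travel [246.8 -60.6   1.8] dr [0.    0.006 1.114]
```

Request:
move_arm(fingers=[40,40,40,40,40,40,40,40,40,40], travel=[[30,-7,0],[60,-15,0],[90,-22,0],[120,-29,0],[150,-37,0],[180,-44,0],[210,-52,0],[235,-58,0],[247,-60.5,0],[247,-60.5,0]], dr=[[0,0,0.13],[0,0,0.26],[0,0,0.39],[0,0,0.52],[0,0,0.65],[0,0,0.78],[0,0,0.91],[0,0,1.04],[0,0,1.114],[0,0,1.114]])

```text
clock: 18.95
position: [511.1, 2.4, 397.3]
ee_rot: [-0.002, 1.0, -0.001, -0.003]
contact_force: [0.5, 0.9, -0.3]
gripper_width: 48.0
grasp_force: 62.1
```

Request:
move_arm(fingers=[40,40,40,40,40,40,40], travel=[[0,0,30],[0,0,65],[0,0,100],[0,0,125],[0,0,135],[0,0,135],[0,0,135]], dr=[[0,0,0],[0,0,0],[0,0,0],[0,0,0],[0,0,0],[0,0,0],[0,0,0]])

```text
clock: 19.65
position: [512.7, 4.2, 264.8]
ee_rot: [-0.004, 1.0, -0.0, 0.0]
contact_force: [-0.1, 0.5, -1.1]
gripper_width: 48.2
grasp_force: 62.1
```

Run:
```python
from h import *
plan(512.5,4,203.5,90.4)
```

```text
t19.6 pos [512.7   4.2 264.8] j6 -1.89 w 48.2 F [-0.1  0.5 -1.1] grip 62.1
-> travel [ 0.2 -0.2 61.3] dr [-0.001  0.     0.001]
```

Request:
move_arm(fingers=[40,40,40,40,40,40,40], travel=[[0,0,15],[0,0,30],[0,0,45],[0,0,55],[0,0,60],[0,0,61],[0,0,61]], dr=[[0,0,0],[0,0,0],[0,0,0],[0,0,0],[0,0,0],[0,0,0],[0,0,0]])

```text
clock: 20.35
position: [512.7, 4.5, 215.8]
ee_rot: [-0.006, 1.0, -0.001, 0.003]
contact_force: [-28.2, 5.7, 76.1]
gripper_width: 48.0
grasp_force: 80.4
```

Request:
move_arm(fingers=[40,66,66,66,66,66], travel=[[0,0,0.5],[0,0,0.5],[0,0,0.5],[0,0,0.5],[0,0,0.5],[0,0,0.5]], dr=[[0,0,0],[0,0,0],[0,0,0],[0,0,0],[0,0,0],[0,0,0]])

```text
clock: 20.95
position: [512.2, 3.8, 202.1]
ee_rot: [-0.003, 1.0, -0.001, -0.001]
contact_force: [-0.5, 0.1, 0.1]
gripper_width: 65.9
grasp_force: 0.0
```

Request:
move_arm(fingers=[66,66,66,66,66,85,85,85,85,85], travel=[[0,0,-15],[0,0,-40],[0,0,-80],[0,0,-120],[0,0,-160],[0,0,-195],[0,0,-205],[0,-35,-205],[0,-70,-205],[0,-105,-205]], dr=[[0,0,0],[0,0,0],[0,0,0],[0,0,0],[0,0,0],[0,0,0],[0,0,0],[0,0,0],[0,0,0],[0,0,0]])

```text
clock: 21.95
position: [512.9, -101.9, 406.5]
ee_rot: [-0.004, 1.0, -0.0, -0.002]
contact_force: [-0.0, 0.2, -0.0]
gripper_width: 85.1
grasp_force: 0.0
```

Run:
```python
from h import *
look()
plan(443.8,271.1,400,56.5)
plan(569.6,392.8,400,21.3)
b=arm.get_image("scene")[150:270,255:380,::-1]
cv2.imwrite("pics/b3.png",cv2.resize(b,(625,600),interpolation=2))
```

```text
top
[[443.8 271.   81.4  52.  -33.7]
 [569.7 392.7  81.8  50.7 -69.2]]
scene
[[ 572.5  393.4   86.9   52.5  -68.4]
 [ 426.6 -262.4   62.4   56.4   12.4]
 [ 446.7  272.1   89.7   49.   -33.8]]
t22.1 pos [ 512.8 -103.8  406.2] j6 -1.68 w 85.1 F [ 0.4 -0.1 -0.4] grip 0.0
-> travel [ 68.  375.1   6. ] dr [-0.  -0.   0.6]
t22.1 pos [ 512.8 -103.8  406.2] j6 -1.68 w 85.1 F [ 0.4 -0.1 -0.4] grip 0.0
-> travel [-58.1 496.4   5.3] dr [-0.  -0.   1.2]
```

View pics/b3.png

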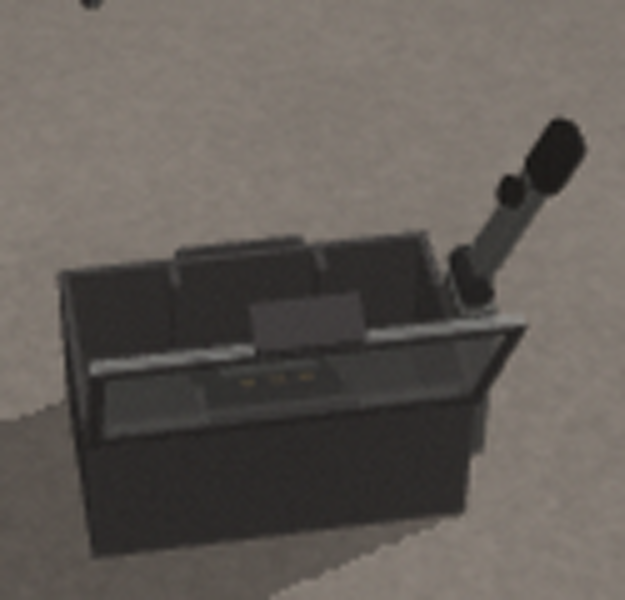

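The third placement met resistance about 12 mm early, so I'll look into the box from above once the arm is clear. The scene view shows the pile's orange marks through the lid at about (275,380).

Request:
move_arm(fingers=[85,85,85,85,85,85,85,85,85,85], travel=[[-5,45,0],[-10,90,0],[-16,135,0],[-21,180,0],[-26,225,0],[-32,270,0],[-37,315,0],[-42,360,0],[-47,405,0],[-52,450,0]], dr=[[0,0,0.12],[0,0,0.24],[0,0,0.36],[0,0,0.48],[0,0,0.6],[0,0,0.72],[0,0,0.84],[0,0,0.96],[0,0,1.08],[0,0,1.2]])

```text
clock: 23.1
position: [613.7, 215.7, 391.2]
ee_rot: [0.479, 0.876, 0.031, -0.045]
contact_force: [0.2, -0.3, -0.3]
gripper_width: 84.6
grasp_force: 0.0
```

Run:
```python
from h import *
plan(569.6,392.8,250,21.3)
a=arm.get_image("top")[225:295,290:375,::-1];cv2.imwrite("pics/t3raw.png",a)
g=np.clip(cv2.resize(a,(728,600),interpolation=2).astype(float)*2,0,255)
cv2.imwrite("pics/b4.png",g)
```

```text
t23.1 pos [613.7 215.7 391.2] j6 -3.10 w 84.6 F [ 0.2 -0.3 -0.3] grip 0.0
-> travel [156.7  56.8 159.6] dr [-0.    -0.109  0.198][ WARN:0@1.014] global loadsave.cpp:1063 imwrite_ Unsupported depth image for selected encoder is fallbacked to CV_8U.
```

View pics/b4.png

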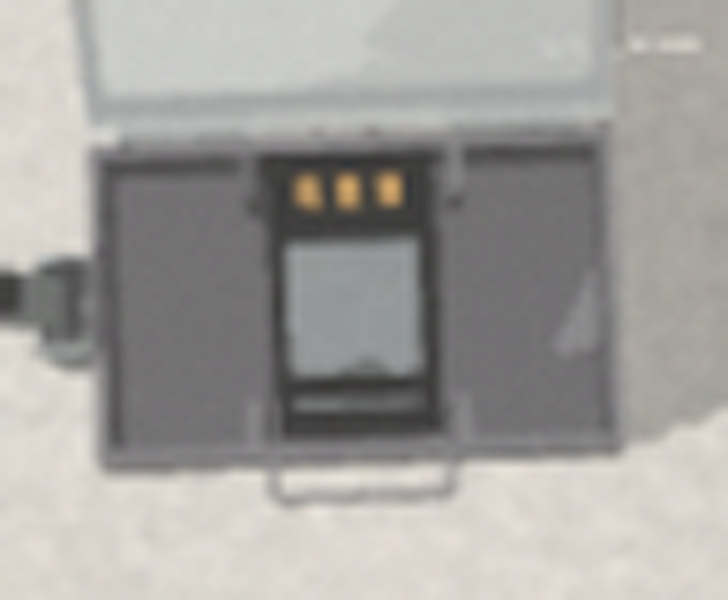

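Run:
```python
from h import *
np.set_printoptions(precision=1,suppress=True)
for t,s in zip((388,348,308),((245,383),(278,380),(308,377))):
    print(tri((290+t/8.565-.4,225+190/8.571-.4),(255+s[0]/5-.4,150+s[1]/5-.4)))
f=lambda c,r,z:plane("top",(290+c/8.565-.4,225+r/8.571-.4),z)[0]
for r in(157,190,238,378,390,435):print(r,f(350,r,38),f(350,r,27))
for a,b,r in((275,440,220),(283,437,380),(283,437,430)):
    print(r,np.linalg.norm(f(a,r,38)-f(b,r,38)))
plan(550,215,391,111)
print(arm.read_state()["joints"])
```

```text
(array([544.8,  -7.3,  76.1]), np.float64(1.4912441034528339))
(array([545.3,   5.3,  76.3]), np.float64(2.8157561248806644))
(array([545.7,  17.3,  76.5]), np.float64(2.9720875274607526))
157 [558.5   3.5] [559.5   3.6]
190 [548.3   3.8] [549.3   3.9]
238 [533.6   4.2] [534.5   4.3]
378 [490.8   5.4] [491.4   5.6]
390 [487.1   5.5] [487.7   5.7]
435 [473.4   5.9] [473.9   6.1]
220 50.4982154977125
380 47.01051208234058
430 46.97533103819631
t23.1 pos [615.5 213.3 389.4] j6 -3.10 w 85.0 F [2.8 0.2 0.3] grip 0.0
-> travel [ 36.5 -54.4   1.9] dr [ 0.1 -0.1 -1.4]
[ 0.6  0.4  0.1 -0.1 -1.2 -3.1]
```

The top view shows the third pack leaning. Its orange end triangulates to z≈76 at the far wall, and its low end is at about (350,385) on the pile. It must have tilted in the grip. I'll press the high end down with closed fingers.

```bash
sed -i 's/def plan(x,y,z,psi,pitch=0)/def plan(x,y,z,psi,ks=(0,180))/; s/for k in(0,180)/for k in ks/' h.py
python3 - <<'E'
from h import *
np.set_printoptions(precision=2,suppress=True)
plan(538,4,400,90.4);plan(538,4,400,90.4,(0,));plan(538,4,400,90.4,(180,))
E
```

```text
t23.1 pos [615.5 213.3 389.4] j6 -3.10 w 85.0 F [2.8 0.2 0.3] grip 0.0
-> travel [-133.3 -177.3  -26.7] dr [ 0.06 -0.09 -1.01]
t23.1 pos [615.5 213.3 389.4] j6 -3.10 w 85.0 F [2.8 0.2 0.3] grip 0.0
-> travel [-133.3 -177.3  -26.7] dr [ 0.06 -0.09 -1.01]
t23.1 pos [615.5 213.3 389.4] j6 -3.10 w 85.0 F [2.8 0.2 0.3] grip 0.0
-> travel [-133.3 -177.3  -26.7] dr [-0.11 -0.07  2.13]
```

Request:
move_arm(fingers=[85,85,85,0,0,0,0,0,0,0], travel=[[-15,-20,-3],[-30,-40,-6],[-45,-60,-9],[-62,-82,-12],[-79,-105,-16],[-96,-128,-19],[-115,-153,-23],[-133,-177,-27],[-133,-177,-27],[-133,-177,-27]], dr=[[0.01,-0.02,-0.12],[0.02,-0.03,-0.25],[0.03,-0.04,-0.38],[0.03,-0.05,-0.51],[0.04,-0.06,-0.64],[0.05,-0.07,-0.77],[0.06,-0.08,-0.9],[0.06,-0.09,-1.01],[0.06,-0.09,-1.01],[0.06,-0.09,-1.01]])

```text
clock: 24.15
position: [536.1, 4.1, 403.1]
ee_rot: [-0.004, 1.0, 0.002, 0.0]
contact_force: [0.1, -0.3, -0.6]
gripper_width: 0.1
grasp_force: 0.0
```

Run:
```python
from h import *
plan(538,4,270,90.4)
print(arm.read_state()["joints"].round(2))
```

```text
t24.1 pos [536.1   4.1 403.1] j6 -1.87 w 0.1 F [ 0.1 -0.3 -0.6] grip 0.0
-> travel [ -1.9  -0.7 133.1] dr [0.004 0.    0.   ]
[ 0.31  0.23 -0.21 -0.   -1.12 -1.87]
```

Request:
move_arm(fingers=[0,0,0,0,0,0,0], travel=[[-2,-0.7,40],[-2,-0.7,80],[-2,-0.7,110],[-2,-0.7,130],[-2,-0.7,138],[-2,-0.7,138],[-2,-0.7,138]], dr=[[0,0,0],[0,0,0],[0,0,0],[0,0,0],[0,0,0],[0,0,0],[0,0,0]])

```text
clock: 24.85
position: [539.2, 4.5, 266.3]
ee_rot: [-0.005, 1.0, 0.002, 0.001]
contact_force: [0.5, 0.1, -0.0]
gripper_width: -0.0
grasp_force: 0.0
```

Request:
move_arm(fingers=[0,0,0,0,0,0,0], travel=[[0,0,3],[0,0,6],[0,0,9],[0,0,12],[0,0,15],[0,0,18],[0,0,18]], dr=[[0,0,0],[0,0,0],[0,0,0],[0,0,0],[0,0,0],[0,0,0],[0,0,0]])

```text
clock: 25.55
position: [538.3, 3.9, 246.9]
ee_rot: [-0.004, 1.0, 0.002, -0.0]
contact_force: [-0.6, -0.2, 0.5]
gripper_width: 0.1
grasp_force: 0.0
```

Request:
move_arm(fingers=[0,0,0,0,0,0], travel=[[0,0,3],[0,0,6],[0,0,9],[0,0,12],[0,0,12],[0,0,12]], dr=[[0,0,0],[0,0,0],[0,0,0],[0,0,0],[0,0,0],[0,0,0]])

```text
clock: 26.15
position: [538.5, 4.0, 235.4]
ee_rot: [-0.004, 1.0, 0.002, 0.0]
contact_force: [0.9, 0.5, -0.9]
gripper_width: -0.1
grasp_force: 0.0
```

Run:
```python
from h import *
b=arm.get_image("scene")[150:270,255:380,::-1]
cv2.imwrite("pics/b5.png",cv2.resize(b,(625,600),interpolation=2))
```

```text
(no output)
```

View pics/b5.png

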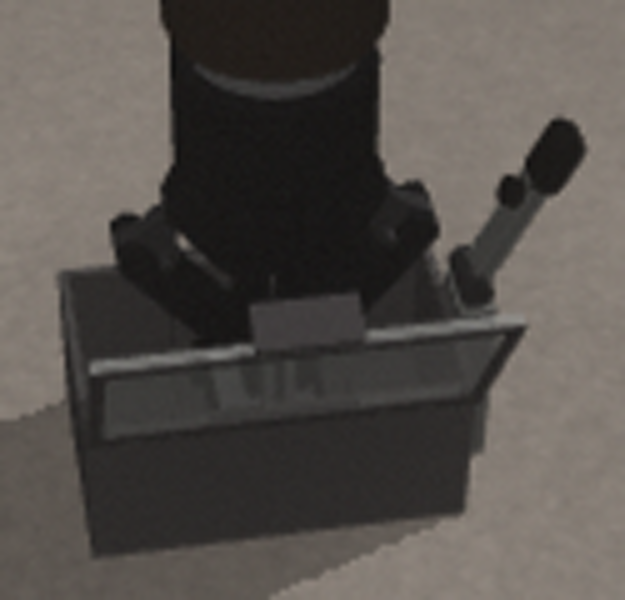

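Request:
move_arm(fingers=[0,0,0,0,0,0,0,0,0], travel=[[0,0,3],[0,0,6],[0,0,9],[0,0,11],[0,0,13],[0,0,15],[0,0,17],[0,0,17],[0,0,17]], dr=[[0,0,0],[0,0,0],[0,0,0],[0,0,0],[0,0,0],[0,0,0],[0,0,0],[0,0,0],[0,0,0]])

```text
clock: 27.1
position: [538.6, 4.1, 218.5]
ee_rot: [-0.004, 1.0, 0.002, 0.001]
contact_force: [0.1, 1.1, -0.1]
gripper_width: 0.4
grasp_force: 0.0
```

Request:
move_arm(fingers=[0,0,0,0,0], travel=[[0,0,2],[0,0,4],[0,0,6],[0,0,6],[0,0,6]], dr=[[0,0,0],[0,0,0],[0,0,0],[0,0,0],[0,0,0]])

```text
clock: 27.6
position: [538.5, 4.1, 212.4]
ee_rot: [-0.004, 1.0, 0.002, 0.0]
contact_force: [0.0, 0.4, -0.1]
gripper_width: 0.3
grasp_force: 0.0
```

Request:
move_arm(fingers=[0,0,0,0,0,0,0,0,0,0], travel=[[0,0,-15],[0,0,-40],[0,0,-80],[0,0,-120],[0,0,-160],[0,0,-190],[0,45,-190],[0,90,-190],[0,135,-190],[0,180,-190]], dr=[[0,0,0],[0,0,0],[0,0,0],[0,0,0],[0,0,0],[0,0,0],[0,0,-0.1],[0,0,-0.2],[0,0,-0.3],[0,0,-0.4]])

```text
clock: 28.6
position: [536.4, 184.7, 403.7]
ee_rot: [-0.204, 0.979, 0.002, 0.001]
contact_force: [0.4, -0.1, 0.5]
gripper_width: 0.0
grasp_force: 0.0
```

Request:
move_arm(fingers=[85,85,85,85,85,85,85,85], travel=[[0,35,0],[0,75,0],[0,100,0],[0,100,0],[0,100,0],[0,100,0],[0,100,0],[0,100,0]], dr=[[0,0,-0.14],[0,0,-0.28],[0,0,-0.42],[0,0,-0.56],[0,0,-0.7],[0,0,-0.8],[0,0,-0.8],[0,0,-0.8]])

```text
clock: 29.4
position: [497.1, 275.0, 403.7]
ee_rot: [-0.567, 0.824, 0.002, 0.002]
contact_force: [1.0, 0.4, -0.5]
gripper_width: 85.0
grasp_force: 0.0
```

Run:
```python
from h import *
look()
plan(569.6,392.8,250,21.3)
a=arm.get_image("top")[225:295,290:375,::-1];b=arm.get_image("scene")[165:255,255:370,::-1]
a=cv2.resize(a,(437,360),interpolation=2);b=cv2.resize(b,(363,284),interpolation=2)
b=cv2.copyMakeBorder(b,0,76,0,0,cv2.BORDER_CONSTANT)
cv2.imwrite("pics/b6.png",np.clip(np.hstack([a,b]).astype(float)*2,0,255).astype(np.uint8))
```

```text
top
[[ 443.6  271.1   81.    51.7  -33.4]
 [ 693.4 -358.4   77.4   51.5    4.1]]
scene
[[ 572.5  393.4   86.9   52.5  -68.4]
 [ 426.3 -262.7   61.6   56.8   12.4]
 [ 446.7  272.1   89.7   49.   -33.8]]
t29.5 pos [497.2 274.9 403.7] j6 -1.15 w 85.2 F [ 0.9 -0.6  0.2] grip 0.0
-> travel [-135.3  -25.8  154.3] dr [-0.   0.  -0.7]
```

View pics/b6.png

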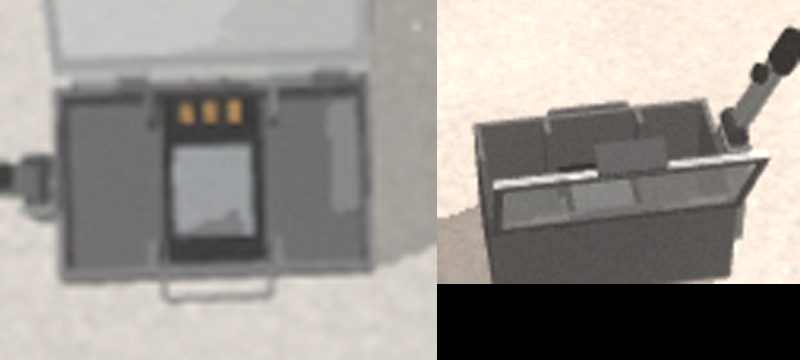

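The third pack now lies flat: the scene view no longer shows its marks, and the top crop shows it square between the ribs at about (213,180). Next is the pack at (444,272).

Run:
```python
from h import *
np.set_printoptions(precision=2,suppress=True)
plan(443.8,272,270,236.5,(0,))
```

```text
t29.6 pos [497.2 274.9 403.7] j6 -1.15 w 85.3 F [-0.8  0.6  0.4] grip 0.0
-> travel [ 22.3  48.8 133.6] dr [-0.    0.   -1.35]
```

Request:
move_arm(fingers=[85,85,85,85,85,85,85,85,85,85], travel=[[6,13,20],[12,26,40],[18,39,60],[22,49,80],[22,49,100],[22,49,120],[22,49,133],[22,49,133],[22,49,133],[22,49,133]], dr=[[0,0,-0.14],[0,0,-0.28],[0,0,-0.42],[0,0,-0.56],[0,0,-0.7],[0,0,-0.84],[0,0,-0.98],[0,0,-1.12],[0,0,-1.26],[0,0,-1.35]])

```text
clock: 30.6
position: [443.9, 272.5, 270.5]
ee_rot: [0.958, -0.286, -0.0, -0.002]
contact_force: [-0.1, -0.4, 0.1]
gripper_width: 85.0
grasp_force: 0.0
```

Request:
move_arm(fingers=[85,85,85,85,85,85], travel=[[0,0,20],[0,0,45],[0,0,70],[0,0,75],[0,0,75],[0,0,75]], dr=[[0,0,0],[0,0,0],[0,0,0],[0,0,0],[0,0,0],[0,0,0]])

```text
clock: 31.2
position: [444.2, 273.2, 196.6]
ee_rot: [0.958, -0.288, 0.0, -0.003]
contact_force: [-0.3, 0.1, 0.3]
gripper_width: 84.9
grasp_force: 0.0
```

Run:
```python
from h import *
np.set_printoptions(precision=3,suppress=True)
look()
plan(443.8,272,175.3,236.5,(0,))
```

```text
top
[[569.7 392.7  81.5  50.7 -69.6]]
scene
[[ 572.5  393.4   86.9   52.5  -68.4]
 [ 423.7 -262.    68.3   58.2   14.5]
 [ 446.7  272.1   89.7   49.   -33.8]]
t31.3 pos [444.2 273.2 196.9] j6 0.13 w 85.3 F [ 0.2  0.  -0.3] grip 0.0
-> travel [ 0.3  1.3 21.6] dr [-0.  0.  0.]
```

Request:
move_arm(fingers=[85,85,85,50,40,40,40,40,40,40], travel=[[0,1,12],[0,1,20],[0,1,21],[0,1,21],[0,1,21],[0,1,21],[0,1,21],[0,1,21],[0,1,21],[0,1,21]], dr=[[0,0,0],[0,0,0],[0,0,0],[0,0,0],[0,0,0],[0,0,0],[0,0,0],[0,0,0],[0,0,0],[0,0,0]])

```text
clock: 32.3
position: [443.5, 272.3, 175.2]
ee_rot: [0.958, -0.287, 0.0, -0.003]
contact_force: [-0.3, 0.6, 4.5]
gripper_width: 48.0
grasp_force: 62.4
```

Request:
move_arm(fingers=[40,40,40,40,40,40,40,40], travel=[[0,0,-10],[0,0,-35],[0,0,-75],[0,0,-120],[0,0,-165],[0,0,-205],[0,0,-225],[0,0,-225]], dr=[[0,0,0],[0,0,0],[0,0,0],[0,0,0],[0,0,0],[0,0,0],[0,0,0],[0,0,0]])

```text
clock: 33.1
position: [443.1, 270.9, 403.2]
ee_rot: [0.958, -0.288, 0.001, -0.006]
contact_force: [1.0, 0.2, -1.1]
gripper_width: 48.2
grasp_force: 62.2
```

Run:
```python
from h import *
np.set_printoptions(precision=3,suppress=True)
plan(511,4.5,400,270.4,(0,))
```

```text
t33.1 pos [443.1 270.9 403.2] j6 0.13 w 48.2 F [ 1.   0.2 -1.1] grip 62.2
-> travel [203.4 185.    1. ] dr [-0.011 -0.003 -0.59 ]
```

Request:
move_arm(fingers=[40,40,40,40,40,40,40,40,40,40], travel=[[26,23,0],[52,46,0],[80,72,0],[108,98,0],[136,124,0],[160,145,0],[182,166,0],[203,185,0],[203,185,0],[203,185,0]], dr=[[0,0,-0.08],[0,0,-0.16],[0,0,-0.24],[0,0,-0.32],[0,0,-0.4],[0,0,-0.48],[0,0,-0.56],[0,0,-0.59],[0,0,-0.59],[0,0,-0.59]])

```text
clock: 34.1
position: [510.1, 4.2, 396.7]
ee_rot: [1.0, 0.002, -0.001, -0.002]
contact_force: [-0.5, 0.2, -0.8]
gripper_width: 47.8
grasp_force: 62.2
```

Request:
move_arm(fingers=[40,40,40,40,40,40,40,40], travel=[[0,0,30],[0,0,65],[0,0,100],[0,0,115],[0,0,120],[0,0,120],[0,0,120],[0,0,120]], dr=[[0,0,0],[0,0,0],[0,0,0],[0,0,0],[0,0,0],[0,0,0],[0,0,0],[0,0,0]])

```text
clock: 34.9
position: [511.0, 5.6, 279.7]
ee_rot: [1.0, 0.003, 0.002, -0.003]
contact_force: [0.4, -0.2, -0.9]
gripper_width: 48.2
grasp_force: 62.2
```

Run:
```python
from h import *
np.set_printoptions(precision=3,suppress=True)
plan(511,4.5,214.5,270.4,(0,))
s=arm.read_state()["position"];zb=s[2]-175.4
im=arm.get_image("scene")
c=lambda P:((proj("scene",P)-[265,140])*8).round(0)
print("expected near-end top corners",c([[s[0]+40,s[1]+d,zb+11] for d in(-25,25)]),"bottom",c([[s[0]+40,s[1]+d,zb] for d in(-25,25)]))
cv2.imwrite("pics/b7.png",np.clip(cv2.resize(im[140:215,265:365,::-1],(800,600),interpolation=2).astype(float)*1.8,0,255).astype(np.uint8))
```

```text
t34.9 pos [511.    5.6 279.7] j6 1.25 w 48.2 F [ 0.4 -0.2 -0.9] grip 62.2
-> travel [-0.2  1.5 65.1] dr [-0.005 -0.003  0.   ]
expected near-end top corners [[260. 597.]
 [464. 574.]] bottom [[260. 630.]
 [463. 608.]]
```

View pics/b7.png

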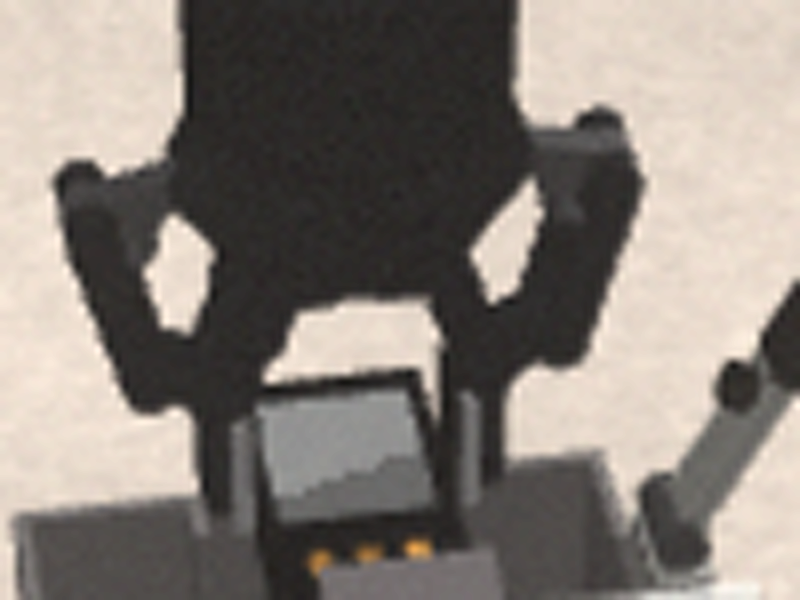

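Run:
```python
from h import *
zb=279.7-175.4
for dx in(-36,-40,-44):
  print(dx,((proj("scene",[[511+dx,5.6+d,zb+11] for d in(-25,0,25)])-[265,140]+.4)*8).round(0).tolist())
```

```text
-36 [[219.0, 399.0], [316.0, 389.0], [413.0, 379.0]]
-40 [[217.0, 389.0], [314.0, 379.0], [410.0, 369.0]]
-44 [[215.0, 379.0], [312.0, 369.0], [407.0, 359.0]]
```

The held pack is level. Its rear edge at about (340,380) matches the pose expected from the tool, so I'll lower it with checks on the way.

Request:
move_arm(fingers=[40,40,40,40,40,40], travel=[[0.3,1.3,10],[0.3,1.3,20],[0.3,1.3,30],[0.3,1.3,37],[0.3,1.3,40],[0.3,1.3,40]], dr=[[-0.003,-0.002,0],[-0.003,-0.002,0],[-0.003,-0.002,0],[-0.003,-0.002,0],[-0.003,-0.002,0],[-0.003,-0.002,0]])

```text
clock: 35.55
position: [510.9, 4.1, 237.7]
ee_rot: [1.0, 0.003, -0.001, -0.0]
contact_force: [-0.6, 0.3, -0.9]
gripper_width: 47.9
grasp_force: 62.2
```

Request:
move_arm(fingers=[40,40,40,40,40,40], travel=[[0,0,7],[0,0,14],[0,0,19],[0,0,22],[0,0,23],[0,0,23]], dr=[[0,0,0],[0,0,0],[0,0,0],[0,0,0],[0,0,0],[0,0,0]])

```text
clock: 36.15
position: [511.0, 4.3, 215.3]
ee_rot: [1.0, 0.003, -0.001, -0.001]
contact_force: [0.6, 0.5, -1.1]
gripper_width: 48.1
grasp_force: 62.2
```

Request:
move_arm(fingers=[40,40,66,66,66,66,66], travel=[[0,0,1.5],[0,0,1.5],[0,0,1.5],[0,0,1.5],[0,0,1.5],[0,0,1.5],[0,0,1.5]], dr=[[0,0,0],[0,0,0],[0,0,0],[0,0,0],[0,0,0],[0,0,0],[0,0,0]])

```text
clock: 36.85
position: [511.0, 4.3, 214.0]
ee_rot: [1.0, 0.003, -0.0, -0.001]
contact_force: [-0.3, 0.5, -0.5]
gripper_width: 66.2
grasp_force: 0.0
```

Request:
move_arm(fingers=[66,66,66,66,66,85,85,85,85,85], travel=[[0,0,-15],[0,0,-40],[0,0,-80],[0,0,-120],[0,0,-160],[0,0,-185],[5,-45,-185],[12,-90,-185],[19,-135,-185],[26,-180,-185]], dr=[[0,0,0],[0,0,0],[0,0,0],[0,0,0],[0,0,0],[0,0,0],[0,0,0.1],[0,0,0.22],[0,0,0.34],[0,0,0.46]])

```text
clock: 37.85
position: [535.8, 185.6, 399.5]
ee_rot: [0.974, -0.227, -0.001, -0.001]
contact_force: [0.4, 0.6, -0.5]
gripper_width: 85.1
grasp_force: 0.0
```

Request:
move_arm(fingers=[85,85,85,85,85,85,85], travel=[[0,0,0],[0,0,0],[0,0,0],[0,0,0],[0,0,0],[0,0,0],[0,0,0]], dr=[[0,0,0.14],[0,0,0.28],[0,0,0.42],[0,0,0.56],[0,0,0.7],[0,0,0.74],[0,0,0.74]])

```text
clock: 38.55
position: [535.9, 184.1, 399.1]
ee_rot: [0.827, -0.562, -0.001, -0.0]
contact_force: [-0.0, -0.0, 0.4]
gripper_width: 85.0
grasp_force: 0.0
```

Run:
```python
from h import *
np.set_printoptions(precision=3,suppress=True)
look()
plan(569.6,393.7,280,201.3,(0,))
a=arm.get_image("top")[225:295,290:375];cv2.imwrite("pics/pile4.png",a[:,:,::-1])
# orange marks & pack edges in the box
h=cv2.cvtColor(a,cv2.COLOR_RGB2HSV);m=cv2.inRange(h,(8,110,80),(30,255,255))
n,l,st,ce=cv2.connectedComponentsWithStats(m);print([(*(ce[i]+[290,225]).round(1),st[i,4]) for i in range(1,n)])
g=a.max(2)
for x in(35,40,43,46):print(x+290,g[14:56,x])
for y in(25,48):print(y+225,g[y,24:60])
```

```text
top
[[ 691.  -358.5   82.3   51.7    3.7]]
scene
[[ 572.5  393.4   86.8   52.5  -68.4]
 [ 425.9 -262.6   61.    56.4   12.4]]
t38.6 pos [535.9 184.1 399.1] j6 -0.24 w 84.9 F [ 0.6  0.5 -0.5] grip 0.0
-> travel [-182.1 -108.8  119.3] dr [0. 0. 0.]
[(np.float64(326.0), np.float64(248.5), np.int32(2)), (np.float64(330.5), np.float64(249.0), np.int32(6)), (np.float64(335.1), np.float64(248.4), np.int32(7))]
325 [ 91  84  73  59  37  39  53  52  53  68  66  63  49  32  33  33  48  71
  79  81  80  81  81  82  81  81  81  81  81  81  75  65  64  64  55  33
  33  44  60  64  82 109]
330 [ 90  81  68  54  37  51  63  44  58  85  98  85  49  32  32  33  56  79
  80  80  81  81  79  80  80  80  80  80  75  64  65  65  65  61  47  32
  33  47  62  64  87 112]
333 [ 84  68  65  52  37  34  35  35  39  38  33  32  33  32  32  33  56  79
  79  80  80  81  81  81  81  82  81  80  80  80  80  80  81  74  53  33
  33  50  64  64  90 109]
336 [ 89  78  64  50  39  51  62  50  71  90  89  77  38  32  33  34  56  79
  79  80  80  80  81  80  80  80  80  80  81  80  80  80  79  70  42  31
  31  50  64  63  89 109]
250 [56 56 57 57 54 49 48 43 30 33 36 63 79 63 33 56 85 85 55 32 68 93 77 38
 33 33 40 50 56 56 56 56 55 57 55 55]
273 [56 57 56 56 59 65 59 44 43 37 48 55 56 56 53 48 47 47 52 53 45 42 42 41
 42 36 33 40 51 62 66 59 56 56 57 56]
```

Run:
```python
from h import *
np.set_printoptions(precision=1,suppress=True)
print(plane("top",[(330.5,248.5),(330.5,246),(330.5,275.3),(325,274.9),(336,275.3)],49))
print(plane("top",[(330.5,245),(330.5,246.8),(330.5,275.3)],38), plane("top",[(330.5,242.8)],75))
```

```text
[[542.9   3.7]
 [549.4   3.5]
 [473.1   5.7]
 [474.6  19.9]
 [472.7  -8.6]]
[[553.    3.5]
 [548.3   3.7]
 [473.6   5.8]] [[555.4   2.9]]
```

Request:
move_arm(fingers=[85,85,85,85,85,85,85,85,85], travel=[[-35,-21,0],[-75,-45,0],[-112,-67,10],[-150,-90,30],[-182,-109,60],[-182,-109,90],[-182,-109,120],[-182,-109,120],[-182,-109,120]], dr=[[0,0,0],[0,0,0],[0,0,0],[0,0,0],[0,0,0],[0,0,0],[0,0,0],[0,0,0],[0,0,0]])

```text
clock: 39.6
position: [570.4, 393.8, 279.7]
ee_rot: [0.827, -0.562, -0.0, 0.0]
contact_force: [0.9, -0.7, 0.5]
gripper_width: 85.0
grasp_force: 0.0
```

Request:
move_arm(fingers=[85,85,85,85,85,85,85], travel=[[0,0,25],[0,0,55],[0,0,75],[0,0,83],[0,0,83],[0,0,83],[0,0,83]], dr=[[0,0,0],[0,0,0],[0,0,0],[0,0,0],[0,0,0],[0,0,0],[0,0,0]])

```text
clock: 40.3
position: [570.6, 394.2, 198.7]
ee_rot: [0.827, -0.562, -0.0, -0.002]
contact_force: [0.1, -0.2, 0.1]
gripper_width: 85.0
grasp_force: 0.0
```

Run:
```python
from h import *
np.set_printoptions(precision=3,suppress=True)
look()
plan(569.6,393.7,175.3,201.0,(0,))
```

```text
top
[]
scene
[[ 572.1  394.    88.4   52.4  -68.1]
 [ 425.8 -263.1   61.4   56.8   11.6]]
t40.4 pos [570.3 394.1 198.1] j6 -0.46 w 84.8 F [ 0.1 -0.1 -0. ] grip 0.0
-> travel [ 0.1  0.9 22.8] dr [-0.  0.  0.]
```

Request:
move_arm(fingers=[85,85,85,50,40,40,40,40,40,40], travel=[[0,0.8,12],[0,0.8,21],[0,0.8,22.5],[0,0.8,22.5],[0,0.8,22.5],[0,0.8,22.5],[0,0.8,22.5],[0,0.8,22.5],[0,0.8,22.5],[0,0.8,22.5]], dr=[[0,0,0],[0,0,0],[0,0,0],[0,0,0],[0,0,0],[0,0,0],[0,0,0],[0,0,0],[0,0,0],[0,0,0]])

```text
clock: 41.4
position: [569.5, 393.8, 174.6]
ee_rot: [0.827, -0.562, -0.001, -0.001]
contact_force: [-0.7, 0.2, 3.9]
gripper_width: 47.9
grasp_force: 62.3
```

Request:
move_arm(fingers=[40,40,40,40,40,40,40,40], travel=[[0,0,-10],[0,0,-35],[0,0,-75],[0,0,-120],[0,0,-165],[0,0,-205],[0,0,-225],[0,0,-225]], dr=[[0,0,0],[0,0,0],[0,0,0],[0,0,0],[0,0,0],[0,0,0],[0,0,0],[0,0,0]])

```text
clock: 42.2
position: [569.6, 393.0, 403.7]
ee_rot: [0.827, -0.562, 0.0, -0.004]
contact_force: [-0.3, -0.6, -1.5]
gripper_width: 48.5
grasp_force: 62.0
```

Run:
```python
from h import *
np.set_printoptions(precision=3,suppress=True)
plan(512,4.5,400,270.4,(0,))
```

```text
t42.2 pos [569.6 393.  403.7] j6 -0.46 w 48.5 F [-0.3 -0.6 -1.5] grip 62.0
-> travel [340.  196.8   0.8] dr [-0.009 -0.    -1.2  ]
```

Request:
move_arm(fingers=[40,40,40,40,40,40,40,40,40,40], travel=[[28,16,0],[62,36,0],[96,56,0],[130,75,0],[164,95,0],[198,115,0],[232,134,0],[266,154,0],[300,174,0],[325,188,0]], dr=[[0,0,-0.11],[0,0,-0.23],[0,0,-0.35],[0,0,-0.47],[0,0,-0.59],[0,0,-0.71],[0,0,-0.83],[0,0,-0.95],[0,0,-1.07],[0,0,-1.18]])

```text
clock: 43.2
position: [513.0, 19.6, 396.7]
ee_rot: [1.0, -0.005, -0.003, -0.0]
contact_force: [0.4, 0.0, -0.6]
gripper_width: 48.2
grasp_force: 62.0
```

Request:
move_arm(fingers=[40,40,40,40], travel=[[0,10,0],[0,16,0],[0,16,0],[0,16,0]], dr=[[0,0,0],[0,0,0],[0,0,0],[0,0,0]])

```text
clock: 43.6
position: [514.5, 6.5, 398.0]
ee_rot: [1.0, -0.007, -0.001, -0.001]
contact_force: [-0.2, -0.0, -1.1]
gripper_width: 48.2
grasp_force: 62.0
```

Run:
```python
from h import *
np.set_printoptions(precision=3,suppress=True)
plan(511.5,4.3,280,270.4,(0,))
```

```text
t43.6 pos [514.5   6.5 398. ] j6 1.23 w 48.2 F [-0.2 -0.  -1.1] grip 62.0
-> travel [ -2.8   2.4 118. ] dr [-0.001  0.002 -0.02 ]
```

Request:
move_arm(fingers=[40,40,40,40,40,40,40,40], travel=[[-2.8,2.2,35],[-2.8,2.2,75],[-2.8,2.2,110],[-2.8,2.2,125],[-2.8,2.2,128],[-2.8,2.2,128],[-2.8,2.2,128],[-2.8,2.2,128]], dr=[[0,0,-0.02],[0,0,-0.02],[0,0,-0.02],[0,0,-0.02],[0,0,-0.02],[0,0,-0.02],[0,0,-0.02],[0,0,-0.02]])

```text
clock: 44.4
position: [511.8, 4.2, 271.8]
ee_rot: [1.0, 0.004, 0.001, -0.001]
contact_force: [0.1, -0.7, -0.4]
gripper_width: 48.0
grasp_force: 62.0
```

Run:
```python
from h import *
np.set_printoptions(precision=3,suppress=True)
plan(511.5,4.3,225.5,270.4,(0,))
s=arm.read_state()["position"];zb=s[2]-175.4
im=arm.get_image("scene").max(2)
p=proj("scene",[[s[0]-40,s[1],zb+11]])[0];print("expected rear edge row",p)
c=int(round(p[0]));r=int(p[1])
for k in(c-5,c,c+5):print(k,im[r-8:r+9,k],r-8)
for dx in(-36,-44):print(dx,proj("scene",[[s[0]+dx,s[1],zb+11]])[0])
```

```text
t44.4 pos [511.8   4.2 271.8] j6 1.25 w 48.0 F [ 0.1 -0.7 -0.4] grip 62.0
-> travel [-0.3 -0.  46.3] dr [-0.002 -0.002  0.   ]
expected rear edge row [303.227 190.232]
298 [ 23  23  26  26  28  39  86 132 116  25  27  55  81  82  83  80  82] 182
303 [ 79 130 131 130 139 137 134 124  59  21  35  81  81  83  82  81  82] 182
308 [131 128 127 131 130 132 129 114  21  26  54  81  82  80  81  80  81] 182
-36 [303.527 191.475]
-44 [302.928 188.995]
```

Request:
move_arm(fingers=[40,40,40,40,40,40,40,40], travel=[[0.5,0,10],[0.5,0,20],[0.5,0,30],[0.5,0,38],[0.5,0,43],[0.5,0,45],[0.5,0,45],[0.5,0,45]], dr=[[0,0,0],[0,0,0],[0,0,0],[0,0,0],[0,0,0],[0,0,0],[0,0,0],[0,0,0]])

```text
clock: 45.25
position: [511.9, 3.9, 225.7]
ee_rot: [1.0, 0.003, -0.0, -0.001]
contact_force: [-1.0, -1.0, -0.8]
gripper_width: 48.0
grasp_force: 62.1
```

Request:
move_arm(fingers=[40,66,66,66,66,66], travel=[[0.3,0,0.8],[0.3,0,0.8],[0.3,0,0.8],[0.3,0,0.8],[0.3,0,0.8],[0.3,0,0.8]], dr=[[0,0,0],[0,0,0],[0,0,0],[0,0,0],[0,0,0],[0,0,0]])

```text
clock: 45.85
position: [512.1, 3.9, 224.8]
ee_rot: [1.0, 0.003, -0.0, -0.001]
contact_force: [-0.1, -0.0, -0.2]
gripper_width: 66.0
grasp_force: 0.0
```

Request:
move_arm(fingers=[66,66,66,66,66,40,0,0,0,0], travel=[[0,0,-15],[0,0,-40],[0,0,-80],[0,0,-120],[0,0,-160],[0,0,-190],[0,45,-190],[0,90,-190],[0,135,-190],[0,180,-190]], dr=[[0,0,0],[0,0,0],[0,0,0],[0,0,0],[0,0,0],[0,0,0],[0,0,0],[0,0,0],[0,0,0],[0,0,0]])

```text
clock: 46.85
position: [513.0, -177.8, 414.6]
ee_rot: [1.0, 0.004, -0.0, -0.001]
contact_force: [1.2, -0.2, -0.2]
gripper_width: -0.2
grasp_force: 0.0
```

Request:
move_arm(fingers=[0,0,0,0,0,0,0], travel=[[0,40,0],[0,85,0],[0,130,0],[0,175,0],[0,200,0],[0,200,0],[0,200,0]], dr=[[0,0,0],[0,0,0],[0,0,0],[0,0,0],[0,0,0],[0,0,0],[0,0,0]])

```text
clock: 47.55
position: [514.5, -376.7, 413.4]
ee_rot: [1.0, 0.003, -0.001, -0.001]
contact_force: [0.9, 0.2, 0.6]
gripper_width: 0.1
grasp_force: 0.0
```

Run:
```python
from h import *
np.set_printoptions(precision=3,suppress=True)
look()
plan(660,4,420,270.4,(0,))
a=arm.get_image("top")[225:295,290:375,::-1];b=arm.get_image("scene")[165:255,255:370,::-1]
a=cv2.resize(a,(437,360),interpolation=2);b=cv2.resize(b,(363,284),interpolation=2)
b=cv2.copyMakeBorder(b,0,76,0,0,cv2.BORDER_CONSTANT)
cv2.imwrite("pics/b8.png",np.clip(np.hstack([a,b]).astype(float)*2,0,255).astype(np.uint8))
```

```text
top
[]
scene
[[ 426.6 -262.6   62.4   56.8   12.4]]
t47.6 pos [ 514.7 -375.6  414.1] j6 1.96 w 0.1 F [-1.  -0.5 -0.7] grip 0.0
-> travel [ 148.  -378.5   -5.4] dr [-0.  0.  0.]
```

View pics/b8.png

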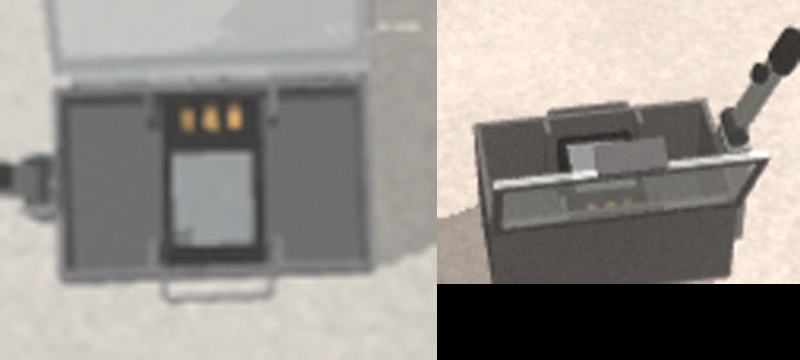

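All five packs are now in the bay in one square, flat pile; the top pack sits at about (212,180) in the crop. Next I'll go behind the lid.

Run:
```python
from h import *
print(tri((331.0,247.9),(309.5,229.6)))
```

```text
(array([543.44951141,   3.87242242,  63.42023303]), np.float64(3.506796961266051))
```

Request:
move_arm(fingers=[0,0,0,0,0,0,0,0,0,0], travel=[[17,-43,0],[34,-86,0],[51,-129,0],[68,-172,0],[85,-215,0],[102,-258,0],[119,-301,0],[136,-344,0],[148,-378,0],[148,-378,0]], dr=[[0,0,0],[0,0,0],[0,0,0],[0,0,0],[0,0,0],[0,0,0],[0,0,0],[0,0,0],[0,0,0],[0,0,0]])

```text
clock: 48.75
position: [660.9, 7.9, 414.2]
ee_rot: [1.0, 0.007, -0.0, -0.001]
contact_force: [-0.2, 0.1, -0.7]
gripper_width: 0.1
grasp_force: 0.0
```

Request:
move_arm(fingers=[0,0,0,0,0,0,0], travel=[[0,0,20],[0,0,50],[0,0,80],[0,0,105],[0,0,112],[0,0,112],[0,0,112]], dr=[[0,0,0],[0,0,0],[0,0,0],[0,0,0],[0,0,0],[0,0,0],[0,0,0]])

```text
clock: 49.45
position: [660.6, 2.9, 304.3]
ee_rot: [1.0, 0.004, 0.001, -0.001]
contact_force: [-0.2, -0.1, 0.6]
gripper_width: 0.1
grasp_force: 0.0
```

Run:
```python
from h import *
np.set_printoptions(precision=3,suppress=True)
plan(578,4,305,270.4,(0,))
```

```text
t49.5 pos [660.6   2.9 304.3] j6 1.33 w 0.1 F [-0.2 -0.1  0.6] grip 0.0
-> travel [-82.6  -1.7  -0.9] dr [-0.001 -0.002  0.   ]
```

Request:
move_arm(fingers=[0,0,0,0,0,0,0,0,0,0], travel=[[-10,0,0],[-20,0,0],[-29,0,0],[-37,0,0],[-45,0,0],[-53,0,0],[-61,0,0],[-69,0,0],[-77,0,0],[-83,0,0]], dr=[[0,0,0],[0,0,0],[0,0,0],[0,0,0],[0,0,0],[0,0,0],[0,0,0],[0,0,0],[0,0,0],[0,0,0]])

```text
clock: 50.45
position: [581.7, 2.6, 312.7]
ee_rot: [1.0, 0.006, 0.012, -0.001]
contact_force: [4.1, -0.5, 28.6]
gripper_width: 0.1
grasp_force: 0.0
```

Request:
move_arm(fingers=[0,0,0,0,0], travel=[[3,0,-10],[3,0,-22],[3,0,-27],[3,0,-27],[3,0,-27]], dr=[[0,0,0],[0,0,0],[0,0,0],[0,0,0],[0,0,0]])

```text
clock: 50.95
position: [579.8, 2.2, 328.6]
ee_rot: [1.0, 0.003, -0.002, -0.001]
contact_force: [-0.4, 0.5, 0.0]
gripper_width: -0.0
grasp_force: 0.0
```

Run:
```python
from h import *
np.set_printoptions(precision=3,suppress=True)
plan(578,4,330,270.4,(0,))
b=arm.get_image("scene")[90:270,225:425,::-1]
cv2.imwrite("pics/b9.png",np.clip(cv2.resize(b,(667,600),interpolation=2).astype(float)*1.6,0,255).astype(np.uint8))
```

```text
t51.0 pos [579.8   2.2 328.6] j6 1.30 w -0.0 F [-0.4  0.5  0. ] grip 0.0
-> travel [-1.8 -1.9 -1.4] dr [-0.001  0.003 -0.001]
```

View pics/b9.png

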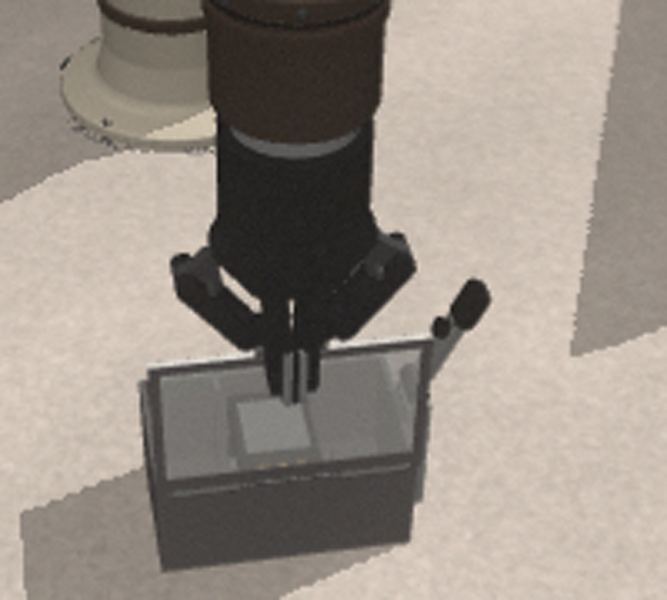

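The lid stands about upright, with the closed fingertips on its outer face at about (290,395). I'll sweep it shut along an arc.

Request:
move_arm(fingers=[0,0,0,0,0,0,0,0,0], travel=[[-11,-1,0],[-23,-1.5,1],[-33,-1.5,3],[-43.5,-1.5,6],[-53,-1.5,11],[-63,-1.5,17],[-71,-1.5,24],[-79,-1.5,32],[-79,-1.5,32]], dr=[[0,0,0],[0,0,0],[0,0,0],[0,0,0],[0,0,0],[0,0,0],[0,0,0],[0,0,0],[0,0,0]])

```text
clock: 51.9
position: [499.5, 3.0, 296.2]
ee_rot: [1.0, 0.003, -0.002, -0.0]
contact_force: [-0.5, -0.8, -0.4]
gripper_width: 0.1
grasp_force: 0.0
```

Request:
move_arm(fingers=[0,0,0,0,0,0,0,0,0], travel=[[-4,0,5],[-9,0,13],[-12,0,20],[-15,0,27],[-16,0,31],[-17,0,35],[-17.5,0,39],[-17.5,0,40],[-17.5,0,40]], dr=[[0,0,0],[0,0,0],[0,0,0],[0,0,0],[0,0,0],[0,0,0],[0,0,0],[0,0,0],[0,0,0]])

```text
clock: 52.8
position: [483.6, 3.2, 257.5]
ee_rot: [1.0, 0.003, -0.001, -0.001]
contact_force: [0.2, 0.8, 0.3]
gripper_width: 0.2
grasp_force: 0.0
```

Request:
move_arm(fingers=[0,0,0,0,0,0], travel=[[0,0,1.5],[0,0,3],[0,0,4.5],[0,0,6],[0,0,6],[0,0,6]], dr=[[0,0,0],[0,0,0],[0,0,0],[0,0,0],[0,0,0],[0,0,0]])

```text
clock: 53.4
position: [483.6, 3.2, 253.3]
ee_rot: [1.0, 0.004, -0.0, -0.001]
contact_force: [-4.4, 0.7, 11.2]
gripper_width: 0.0
grasp_force: 5.9
```

Request:
move_arm(fingers=[0,0,0,0,0], travel=[[0,0,1.5],[0,0,3],[0,0,4],[0,0,4],[0,0,4]], dr=[[0,0,0],[0,0,0],[0,0,0],[0,0,0],[0,0,0]])

```text
clock: 53.9
position: [483.6, 3.3, 252.8]
ee_rot: [1.0, 0.004, 0.0, -0.0]
contact_force: [-12.9, 2.4, 37.3]
gripper_width: -0.2
grasp_force: 18.6
```

Request:
move_arm(fingers=[0,0,0,0,0,0,0], travel=[[0,0,-15],[0,0,-45],[0,0,-85],[0,0,-125],[0,0,-155],[0,0,-160],[0,0,-160]], dr=[[0,0,0],[0,0,0],[0,0,0],[0,0,0],[0,0,0],[0,0,0],[0,0,0]])

```text
clock: 54.6
position: [483.6, 3.0, 408.5]
ee_rot: [1.0, 0.003, 0.001, -0.001]
contact_force: [0.2, -0.5, -0.6]
gripper_width: -0.0
grasp_force: 0.0
```

Run:
```python
from h import *
np.set_printoptions(precision=3,suppress=True)
plan(512,180,410,270.4,(0,))
im=arm.get_image("scene");cv2.imwrite("pics/s9.png",im[:,:,::-1])
# clamp tip blob (black) in scene now
m=(im[150:230,330:390].max(2)<45).astype(np.uint8)
n,l,st,ce=cv2.connectedComponentsWithStats(m);print([(ce[i]+[330,150],st[i]) for i in range(1,n) if st[i,4]>8])
g=im.max(2)
print("far rim column profile",[(c,g[175:245:2,c].tolist()) for c in(290,330)])
```

```text
t54.6 pos [483.6   3.  408.5] j6 1.24 w -0.0 F [ 0.2 -0.5 -0.6] grip 0.0
-> travel [  29.5 -176.9   -1. ] dr [-0.003 -0.001 -0.001]
[(array([365.18 , 181.108]), array([ 30,  24,  11,  15, 111], dtype=int32)), (array([356.929, 187.929]), array([25, 35,  5,  7, 28], dtype=int32)), (array([348.208, 205.729]), array([15, 50,  8, 11, 48], dtype=int32))]
far rim column profile [(290, [123, 124, 125, 128, 129, 127, 124, 126, 126, 125, 124, 125, 67, 100, 111, 113, 113, 111, 111, 111, 111, 111, 111, 111, 113, 110, 107, 65, 65, 75, 83, 49, 42, 43, 44]), (330, [122, 124, 120, 122, 122, 123, 124, 120, 122, 115, 66, 117, 112, 110, 111, 111, 112, 111, 109, 112, 111, 111, 110, 113, 74, 65, 81, 90, 67, 44, 43, 45, 45, 43, 45])]
```

Request:
move_arm(fingers=[0,0,0,0,0,0,0,0,0,0], travel=[[4,-25,0],[8,-50,0],[12,-75,0],[16,-100,0],[20,-125,0],[25,-150,0],[29,-175,0],[29,-177,0],[29,-177,0],[29,-177,0]], dr=[[0,0,0.14],[0,0,0.28],[0,0,0.42],[0,0,0.56],[0,0,0.7],[0,0,0.84],[0,0,0.98],[0,0,1.12],[0,0,1.26],[0,0,1.4]])

```text
clock: 55.65
position: [511.4, 180.5, 405.3]
ee_rot: [0.765, -0.644, -0.002, 0.002]
contact_force: [0.6, -0.5, 0.9]
gripper_width: 0.1
grasp_force: 0.0
```

Request:
move_arm(fingers=[0,0,0,0,0,0,0], travel=[[0,0,15],[0,0,40],[0,0,65],[0,0,80],[0,0,87],[0,0,87],[0,0,87]], dr=[[0,0,0.1],[0,0,0.17],[0,0,0.17],[0,0,0.17],[0,0,0.17],[0,0,0.17],[0,0,0.17]])

```text
clock: 56.35
position: [511.7, 180.4, 320.9]
ee_rot: [0.71, -0.704, -0.001, -0.0]
contact_force: [1.4, 1.9, 1.0]
gripper_width: 0.3
grasp_force: 0.0
```

Run:
```python
from h import *
np.set_printoptions(precision=3,suppress=True)
plan(512.5,109,322,180.4,(0,))
```

```text
t56.4 pos [511.7 180.4 320.9] j6 -0.63 w 0.3 F [1.4 1.9 1. ] grip 0.0
-> travel [71.4 -0.3 -1.2] dr [0.001 0.001 0.001]
```

Request:
move_arm(fingers=[0,0,0,0,0,0,0,0,0,0], travel=[[10,0,0],[20,0,0],[29,0,0],[36,0,0],[43,0,0],[50,0,0],[57,0,0],[63,0,0],[68,0,-1],[71,0,-1]], dr=[[0,0,0],[0,0,0],[0,0,0],[0,0,0],[0,0,0],[0,0,0],[0,0,0],[0,0,0],[0,0,0],[0,0,0]])

```text
clock: 57.35
position: [512.0, 108.7, 321.8]
ee_rot: [0.71, -0.705, -0.001, 0.0]
contact_force: [0.0, 1.2, -0.1]
gripper_width: -0.2
grasp_force: 0.4
```

Request:
move_arm(fingers=[0,0,0,0,0,0,0,0,0,0], travel=[[8,0,-1],[15.4,0,-1],[24,0,0],[31.6,0,1.5],[39,0,5],[46.3,0,9.5],[53,0,15],[58.6,0,21],[63.5,0,28],[67.7,0,35.5]], dr=[[0,0,0],[0,0,0],[0,0,0],[0,0,0],[0,0,0],[0,0,0],[0,0,0],[0,0,0],[0,0,0],[0,0,0]])

```text
clock: 58.35
position: [512.5, 41.2, 285.5]
ee_rot: [0.71, -0.705, -0.001, -0.0]
contact_force: [0.8, 0.3, 0.3]
gripper_width: -0.3
grasp_force: 0.3
```

Request:
move_arm(fingers=[0,0,0,0,0,0], travel=[[2,0,4],[3.5,0,8],[4.5,0,11],[5,0,14],[5,0,15],[5,0,15]], dr=[[0,0,0],[0,0,0],[0,0,0],[0,0,0],[0,0,0],[0,0,0]])

```text
clock: 58.95
position: [512.5, 36.7, 271.1]
ee_rot: [0.71, -0.704, -0.001, -0.0]
contact_force: [0.6, 0.6, -0.6]
gripper_width: -0.2
grasp_force: 0.0
```

Now I'll press gently until the arm meets a firm stop.

Request:
move_arm(fingers=[0,0,0,0,0,0], travel=[[0,0,1],[0,0,2],[0,0,3],[0,0,4],[0,0,4],[0,0,4]], dr=[[0,0,0],[0,0,0],[0,0,0],[0,0,0],[0,0,0],[0,0,0]])

```text
clock: 59.55
position: [512.6, 36.8, 270.1]
ee_rot: [0.71, -0.704, -0.0, -0.001]
contact_force: [-5.5, 0.8, 16.6]
gripper_width: -0.4
grasp_force: 8.2
```

Request:
move_arm(fingers=[0,0,0,0,0], travel=[[0,0,1.5],[0,0,3],[0,0,4],[0,0,4],[0,0,4]], dr=[[0,0,0],[0,0,0],[0,0,0],[0,0,0],[0,0,0]])

```text
clock: 60.05
position: [512.7, 36.9, 269.5]
ee_rot: [0.711, -0.704, 0.001, -0.001]
contact_force: [-13.3, 1.4, 36.4]
gripper_width: 0.1
grasp_force: 18.6
```

Request:
move_arm(fingers=[0,0,0,0,0,0,0,0], travel=[[0,0,-15],[0,0,-45],[0,0,-85],[0,0,-120],[0,0,-140],[45,0,-140],[90,0,-140],[135,0,-140]], dr=[[0,0,0],[0,0,0],[0,0,0],[0,0,0],[0,0,0],[0,0,0],[0,0,0],[0,0,0]])

```text
clock: 60.85
position: [513.3, -99.6, 403.5]
ee_rot: [0.71, -0.704, -0.001, -0.001]
contact_force: [-0.1, -0.1, -0.2]
gripper_width: -0.0
grasp_force: 0.0
```

Request:
move_arm(fingers=[0,0,0,0,0,0,0,0], travel=[[40,0,0],[85,0,0],[130,0,0],[175,0,0],[215,0,0],[230,0,0],[230,0,0],[230,0,0]], dr=[[0,0,0],[0,0,0],[0,0,0],[0,0,0],[0,0,0],[0,0,0],[0,0,0],[0,0,0]])

```text
clock: 61.65
position: [515.2, -328.1, 402.4]
ee_rot: [0.71, -0.705, -0.001, -0.0]
contact_force: [-0.4, 1.0, 0.5]
gripper_width: -0.0
grasp_force: 0.0
```

Run:
```python
from h import *
look()
a=arm.get_image("top")[215:305,280:380,::-1];b=arm.get_image("scene")[150:270,250:380,::-1]
a=cv2.resize(a,(400,360),interpolation=2);b=cv2.resize(b,(390,360),interpolation=2)
cv2.imwrite("pics/b10.png",np.clip(np.hstack([a,b]).astype(float)*1.8,0,255).astype(np.uint8))
```

```text
top
[]
scene
[[ 426.5 -262.9   62.9   56.8   11.6]]
```

View pics/b10.png

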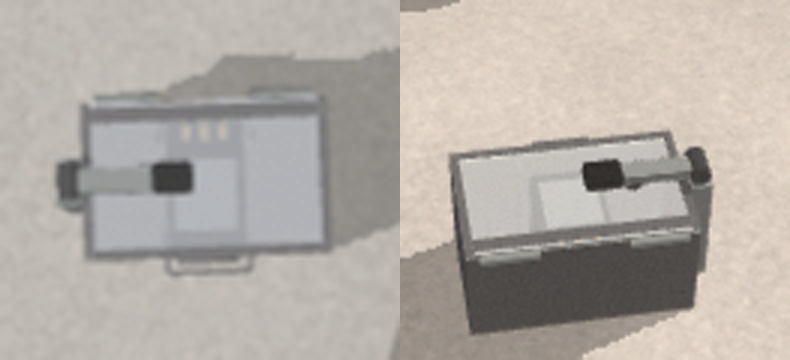

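The lid lies shut on the rim. The clamp arm lies level across it, with its grip at about (172,177) in the top crop, and the pile shows square beneath.

```bash
python3 -c "
from bench import arm
print(arm.job_done())"
```

```text
the job is handed in; nothing more can be done
None
```

The job is handed in: all five packs are in one flat pile in the bay (the third sits about 5 mm off the others lengthwise after it jammed and I pressed it flat), the lid is shut, the clamp is down on it, and the arm never went near the funnel or tin.

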